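Close the scenery mill's cup, mesh it in the drive socket and hold it down to run

ROBOT

A 7-joint arm with a two-finger parallel gripper is mounted at the origin on the work surface. World frame = base frame: x ahead of the robot, y to its left, z up, the work surface at z = 0. Lengths are in m, angles in rad, forces in N, time in s.
With the tool pointing down it reaches from about 0.4 to 0.9 m from the base axis. Payload 5.5 kg.
Tool frame: the origin (TCP) lies on the mounting face of the last link; the fingertips stand 173 mm ahead of it and the grasp point (between the pads) lies 155 mm ahead of it; z points along the fingers, y is the direction in which the jaws open and shut (so a half turn about z gives the same grasp; the last joint's range is limited). The gripper opens to 85 mm and grips with 20 to 120 N. Pads are 22 mm wide; open, the fingers measure 114 mm over their backs; the gripper's body (76 mm by 85 mm) begins 54 mm behind the grasp point. The pads swing forward as they close: fully open they stand 13 mm farther back than shut.
Start: joints at [-0.946, 0.501, -0.427, 1.55, 0.221, 1.138, -0.21], TCP at [0.23, 0.608, 0.405] pointing down, gripper open.
Joint ranges: [-2.88, 2.88], [-0.31, 2.03], [-1.54, 1.56], [0.2, 2.42], [-1.41, 4.55], [0.19, 2.02], [-2.57, 2.57]. Speed limits (rad/s): [2.57, 2.57, 3.14, 3.14, 3.14, 3.14, 3.14].

INTERFACE

Orientations are given as a rotation vector (axis times angle).
In Python, from rig import arm gives the robot as it stands. The module is installed in compiled form; this text tells all that it offers.
- The arm moves only by the tool carry_out, never from a script. Its argument "steps" is a list of rows, each a list of 2 entries, a list of its own where there are three numbers: the shift along the tool's x, y, z in m, then the turn about the tool's z in degrees. In form: [[[tx, ty, tz], roll], ...]. A call has 1 to 12 rows; each row is the pose to reach, as a shift and turn from the pose commanded when the call began, along the tool's axes at that moment; what a row does not reach only later rows make up. A row lasts 1/12 s, in which the tool goes at most 41.7 mm and 7.16 degrees, less where a joint would pass 70% of its speed; a pose out of reach is approached as far as the arm can. A call with a gripper value outside its range is refused whole. "hand" is the finger opening in m, from 0 to 0.0854, set as the call begins (left out, the last holds). The fingers move at their own pace and stop on an object; "force" is the grip in N (left out, the last holds). Time passes only in rows, so rows that repeat a pose let the fingers close. It gives the time, the measured TCP pose, the force and the opening at its end, in the units of the state.
- arm.get_obs(): the state, without advancing time (a new reading comes with each control period).
- arm.camera(name): name is "scene" or "top"; returns a dict with "pixels" (400x640x3 uint8, red, green, blue), "camera_matrix" (3x3 intrinsics, pixels), "k1" (the pictures are not rectified: a ray, as slopes to the right and down, at radius r is drawn at 1 + k1 r^2 times it, then the intrinsics apply), "R" (3x3) and "t" (3): a world point X has camera coordinates R X + t. Camera axes: x right, y down, z forward; pixel columns grow to the right and rows downward; lengths in m; the calibration is good to about 2 mm. A picture is of the moment at which its call begins. There is no depth.
- arm.close_job(): hands the job in, once; it reports no verdict.
The state is a dict: "t": time; "joints": joint angles; "qvel": joint speeds; "tau": joint torques, N m; "ee_pos": TCP position; "tool_rot": TCP orientation; "force": force on the tool from outside, world axes, zero at the start; "moment": the same for the moment, N m; "grip_width": finger opening in m.
Only numpy, scipy, OpenCV 4.12 (cv2) and the standard library are available. Lean on these libraries where they do the work, as an engineer would, in place of code of your own. Each camera call takes 0.05 s, during which the arm holds its last target.

TASK

The cork offcuts in the steel cup are ready to be ground into scenery rock. Set the loose lid on the cup where it stands so that it sits fully down and level and let go of it, then carry the closed cup upright to the bench mill, turn it until its ribs mesh with the keyways of the socket, slide it home and push it all the way down against the spring of the press-to-run switch. Finish while still holding it pressed down, lid still on, and leave the models, the pin tin and the glue bottle standing where they are.

Things in the scene. Friction and masses are not known exactly. Their poses are not given: they have to be found in the camera images.
- cup: Open grinding cup, loose, 98 mm tall, about 220 g, upright. Origin: centre of its underside, z up its axis. Black foot 62 mm diameter, 0 to 36 mm up (lowest 5 mm tapers to 55 mm). Four upright round-ended steel ribs on the foot, 9 mm wide, 4.5 mm proud, 8 to 30 mm up, at the cup's own +x, +y, -x, -y sides; any of the four quarter turns fits the socket.
- cup_rim (a point): Centre of the cup's mouth, 98 mm above its origin. From 36 mm up to this rim the cup is a plain round steel wall, 62 mm outside and 58 mm inside diameter, that may be gripped.
- lid: Loose round steel lid, about 60 g, lying right way up on its plug. Origin: centre of the plug's underside, z up. Plug 54.4 mm diameter, 0 to 6 mm up, lower edge tapered, goes inside the cup; flange 60 mm diameter, 6 to 10 mm up, rests on the rim. Seated, its origin is 92 mm above the cup's origin.
- lid_knob (a point): Middle of the lid's black round knob (20 mm diameter, 10 to 24 mm above the lid's origin), 17 mm above that origin on the axis. With the lid seated the knob's top is 116 mm above the cup's underside.
- mill: Bench mill, fixed. Grey housing 128 x 128 mm, 70 mm high, with a round aluminium neck of 100 mm diameter on top, up to 110 mm. Origin: centre of its underside, z up; its yaw varies. The neck is an open socket: bore 64 mm diameter with four upright keyways 13 mm wide, reaching 38.5 mm from the axis, at the mill's own +x, +y, -x, -y sides. A small drive dog in the middle enters the foot freely.
- socket_mouth (a point): Centre of the socket's mouth, 110 mm above the mill's origin. Ribs off the keyways: the cup's foot enters only 8 mm and the ribs stand on the socket's lands. Ribs in the keyways: it slides down until its underside meets the switch ring 24 mm below the mouth; pushed fully down it is 30 mm below and the ribs' tops are level with the mouth.
- switch_ring (a joint): Sprung black press-to-run ring at the bottom of the socket, under the cup's foot. 0 = up (at rest), grows as it is pressed, 0.006 m = fully down. The push on it grows from 6 N at 0 to 12 N at 0.006; the closed cup's weight alone does not press it. It springs back when let go.
- signal_cabin: Bystander: red resin model signal cabin with pitched roof, 52 x 100 mm, 98 mm tall. Origin at the centre of its underside.
- lamp_hut: Bystander: brass model lamp hut with a round roof, 45 mm wide, 49 mm tall. Origin at the centre of its underside.
- lorry: Bystander: cream die-cast model delivery lorry, 104 x 37 mm, 47 mm tall, cab at its -x end. Origin at the centre of its underside.
- pin_tin: Bystander: closed round aluminium tin of track pins, 58 mm diameter, 26 mm tall, no knob. Not the cup's lid. Origin at the centre of its underside.
- glue_bottle: Bystander: white glue bottle, 48 mm diameter, 115 mm tall. Origin at the centre of its underside.
There are look-alikes about, which are no part of the job. Leave any turquoise look-alike of the cup alone.

How it is judged:
By the outcome, as a careful person would: the job done as asked, in the order asked, and still so for the second after the job is handed in, while the arm keeps its last pose, push and grip.
It also fails if it takes over 72 s, if anything falls off the work surface, if the arm or the gripper's body presses on something with over 40 N, if the wrist force passes 120 N, or if a joint passes its speed limit or range.

## Working session

There is one attempt and no reset: what is moved stays moved. The work goes in short steps, Python scripts to look and compute and a tool call to move; the robot and the scene stay as the last step left them, time stands still between calls to the robot, and variables do not carry over. Pictures are saved under pics/ and viewed, and the job is handed in when it is done.

Besides the shell and the picture viewer there is one more tool, called after "Emit:" in YAML: its name, and indented under it one key for each argument. carry_out: Moves the arm, as the interface text tells. Its arguments: {"type":"object","properties":{"steps":{"type":"array"},"hand":{"type":"number"},"force":{"type":"number"}},"required":["steps"]}

```bash
mkdir -p pics; ls; python3 - <<'E'
from rig import arm
import cv2
print(arm.get_obs())
for n in("scene","top"):
    c=arm.camera(n); cv2.imwrite(f"pics/{n}0.png",c["pixels"][:,:,::-1])
    print(n,c["camera_matrix"],c["k1"],c["R"],c["t"])
E
```

```text
pics
{'t': 0.0, 'joints': array([-0.94578084,  0.50185391, -0.42679141,  1.55144074,  0.22075209,
        1.13828476, -0.21028277]), 'qvel': array([-1.82053283e-03, -5.32242401e-06, -8.28933057e-04, -7.90330383e-04,
        3.04026033e-04,  9.07032914e-05,  3.76364274e-05]), 'tau': array([ 1.33953508e-03, -5.69514978e+01, -5.81498176e+00, -2.80935663e+01,
        1.06881699e-02,  1.22900982e-02,  6.30147710e-06]), 'ee_pos': array([0.23000244, 0.60757073, 0.40365907]), 'tool_rot': array([-5.65082472e-01, -3.08988330e+00,  2.96195825e-03]), 'force': array([ 0.04195422,  0.26875883, -0.80772031]), 'moment': array([0.02663459, 0.06438859, 0.02217136]), 'grip_width': 0.08529876182165752}
scene [[440.1168512    0.         320.81065365]
 [  0.         440.1168512  200.40648109]
 [  0.           0.           1.        ]] -0.11659908645498177 [[-0.44261083  0.89667724  0.00809841]
 [ 0.50802205  0.25818747 -0.82173769]
 [-0.73892439 -0.35959583 -0.56980837]] [ 0.23870386 -0.1989717   1.51765959]
top [[362.28312629   0.         315.29977645]
 [  0.         362.28312629 195.08706987]
 [  0.           0.           1.        ]] -0.03298916464734676 [[ 0.00700849 -0.99995783  0.00593412]
 [-0.99617945 -0.00749835 -0.08700737]
 [ 0.0870482  -0.00530166 -0.99618999]] [-5.78767048e-04  5.43814642e-01  8.75788426e-01]
```

View pics/scene0.png

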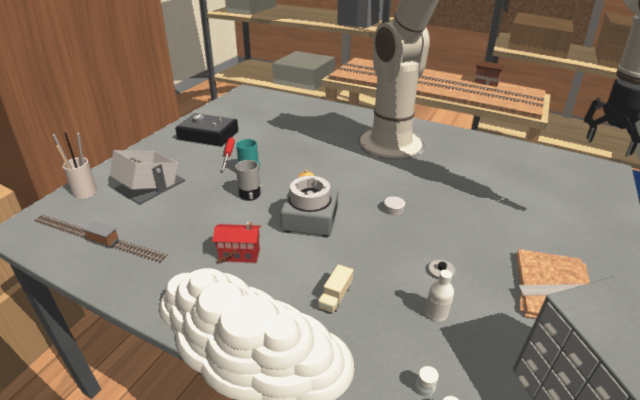

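View pics/top0.png

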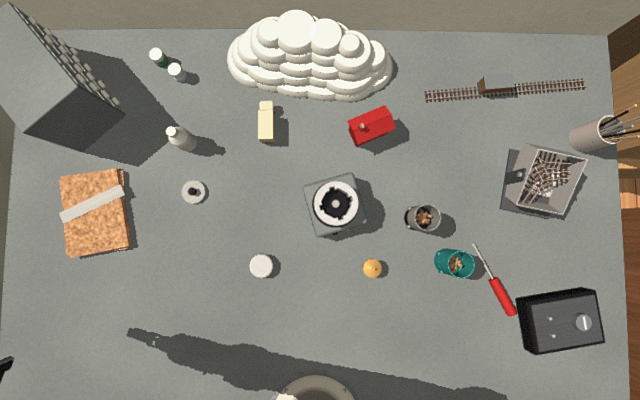

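The lid with its knob is at top-image (194,192), the steel cup with cork at about (425,217), the mill at (337,204), the turquoise decoy at (457,264), and the glue bottle at (180,138), close to the lid. I'll zoom in next.

```bash
cat > h.py <<'E'
from rig import arm
import cv2, numpy as np
from scipy.spatial.transform import Rotation as Rn
C={}
def cam(n):
    C[n]=arm.camera(n); return C[n]
def ray(c,uv):
    d=np.array([c["k1"],0,0,0,0.])
    p=cv2.undistortPoints(np.array(uv,float).reshape(-1,1,2),c["camera_matrix"],d).reshape(-1,2)
    R=c["R"];o=-R.T@c["t"]
    return o,(np.c_[p,np.ones(len(p))])@R
def atz(c,uv,z):
    o,d=ray(c,uv); return o+d*((z-o[2])/d[:,2])[:,None]
def proj(c,X):
    d=np.array([c["k1"],0,0,0,0.])
    return cv2.projectPoints(np.array(X,float).reshape(-1,1,3),cv2.Rodrigues(c["R"])[0],c["t"],c["camera_matrix"],d)[0].reshape(-1,2)
def circ(x,y,z,r,n=48):
    a=np.linspace(0,2*np.pi,n,endpoint=False)
    return np.c_[x+r*np.cos(a),y+r*np.sin(a),np.full(n,z)]
def crop(c,u,v,w,h,s,f,polys=()):
    im=cv2.resize(c["pixels"][v:v+h,u:u+w,::-1],None,fx=s,fy=s,interpolation=cv2.INTER_CUBIC)
    for X,col in polys:
        q=((proj(c,X)-[u,v]+.5)*s-.5)
        cv2.polylines(im,[np.round(q*8).astype(int)],True,col,1,cv2.LINE_AA,3)
    cv2.imwrite(f,im)
E
python3 - <<'E'
from h import *
c=cam("top");s=cam("scene")
crop(c,290,160,160,100,5,"pics/t1.png")
crop(c,150,110,120,80+20,6,"pics/t2.png")
crop(s,210,120,160,120,5,"pics/s1.png")
for n,uv,z in [("lid",(194,192),.01),("cup",(425,217),.098),("mill",(337,204),.11),("glue",(174,130),.115),("tin",(261,266),.026),("hut",(372,268),.049),("cabin",(372,126),.07),("turq",(460,264),.098)]: print(n,atz(c,uv,z))
E
```

```text
lid [[0.55052552 0.30988651 0.01      ]]
cup [[ 0.48912358 -0.24628724  0.098     ]]
mill [[ 0.51658903 -0.04491661  0.11      ]]
glue [[0.68199505 0.32625417 0.115     ]]
tin [[0.36910041 0.1345262  0.026     ]]
hut [[ 0.36854516 -0.13256026  0.049     ]]
cabin [[ 0.70733479 -0.13138575  0.07      ]]
turq [[ 0.38346866 -0.3242886   0.098     ]]
```

View pics/t1.png

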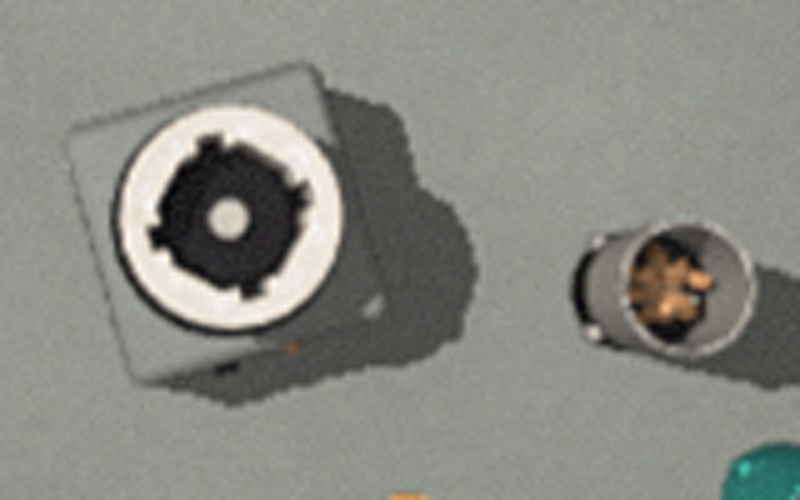

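View pics/t2.png

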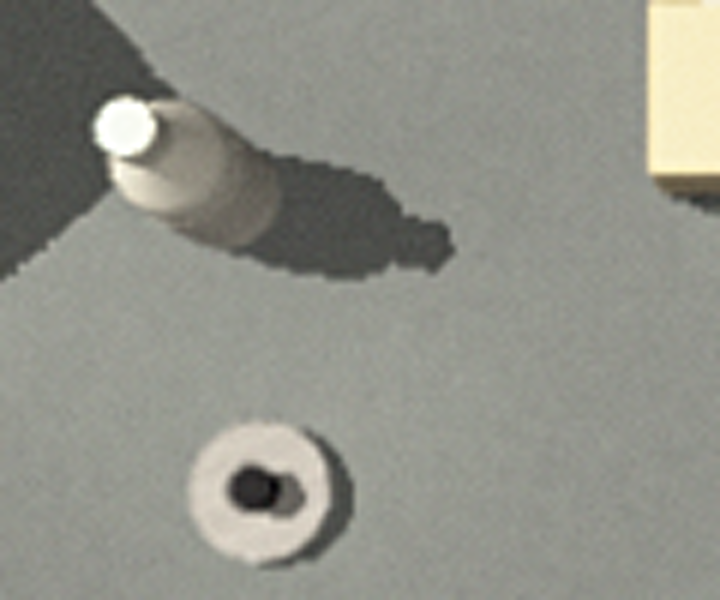

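View pics/s1.png

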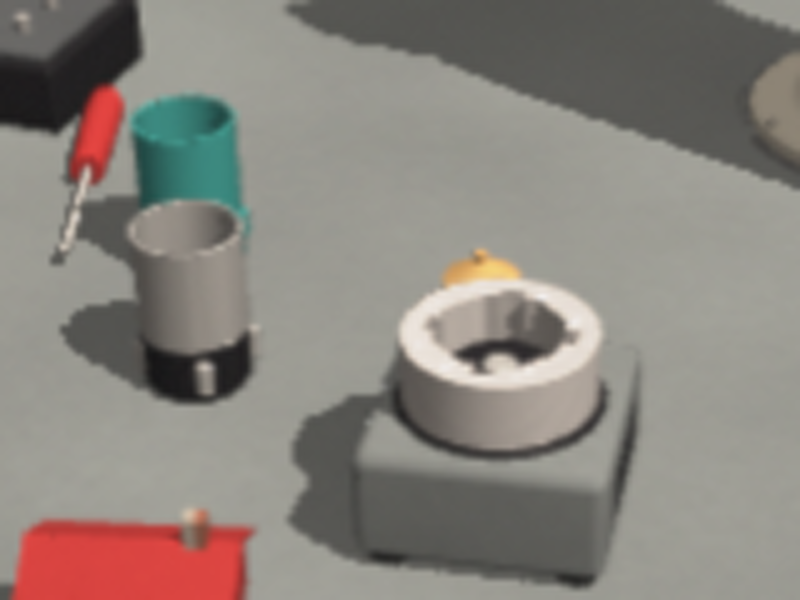

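```bash
cat > fit.py <<'E'
from h import *
c=cam("top");s=cam("scene")
def px(u,v,u0,v0,k): return (u0+(u+.5)/k-.5, v0+(v+.5)/k-.5)
mill=atz(c,[px(231,218,290,160,5)],.11)[0]
cup=atz(c,[px(690,288,290,160,5)],.098)[0]
lid=atz(c,[px(261,491,150,110,6)],.010)[0]
kn=atz(c,[px(254,488,150,110,6)],.024)[0]
print(mill,cup,lid,kn)
kw=atz(c,[px(*p,290,160,5) for p in [(210,145),(305,190),(155,240),(252,292)]],.11)
print(np.degrees(np.arctan2(*(kw-mill)[:,1::-1].T))%90)
ed=atz(c,[px(*p,290,160,5) for p in [(135,383),(70,128),(315,62)]],.07)
d=np.diff(ed,axis=0);print(np.linalg.norm(d,axis=1),np.degrees(np.arctan2(d[:,1],d[:,0]))%90)
ribs=atz(c,[px(*p,290,160,5) for p in [(599,240),(590,335)]],.03)
print("ribs",ribs,np.degrees(np.arctan2(*(ribs-cup)[:,1::-1].T))%90)
rs=atz(s,[px(*p,210,120,5) for p in [(206,363),(254,330)]],.03)
print("ribs",rs,np.degrees(np.arctan2(*(rs-cup)[:,1::-1].T))%90, np.linalg.norm((rs-cup)[:,:2],axis=1))
g=(0,255,0);r=(0,0,255)
crop(c,290,160,160,100,5,"pics/t1b.png",[(circ(*mill[:2],.11,.05),g),(circ(*mill[:2],.11,.032),r),(circ(*cup[:2],.098,.031),g),(circ(*cup[:2],0,.0275),g)])
crop(s,210,120,160,120,5,"pics/s1b.png",[(circ(*mill[:2],.11,.05),g),(circ(*mill[:2],.11,.032),r),(circ(*cup[:2],.098,.031),g),(circ(*cup[:2],0,.0275),g)])
crop(s,400,230,80,80,8,"pics/s2b.png",[(circ(*lid[:2],.01,.03),g),(circ(*lid[:2],.024,.01),r)])
crop(c,150,110,120,100,6,"pics/t2b.png",[(circ(*lid[:2],.01,.03),g),(circ(*lid[:2],.024,.01),r)])
E
python3 fit.py
```

```text
[ 0.5183648  -0.04222321  0.11      ] [ 0.48870416 -0.25224548  0.098     ] [0.55198908 0.3122702  0.01      ] [0.55188683 0.31055633 0.024     ]
[16.17140984 21.12898518 16.5635253  15.97287901]
[0.12352717 0.12024608] [14.76489718 15.62373569]
ribs [[ 0.51401097 -0.22899007  0.03      ]
 [ 0.46726074 -0.22385897  0.03      ]] [42.58110622 37.06771559]
ribs [[ 0.51180205 -0.22816219  0.03      ]
 [ 0.47160374 -0.22275248  0.03      ]] [46.19648181 30.10571784] [0.03336941 0.03409196]
```

View pics/t1b.png

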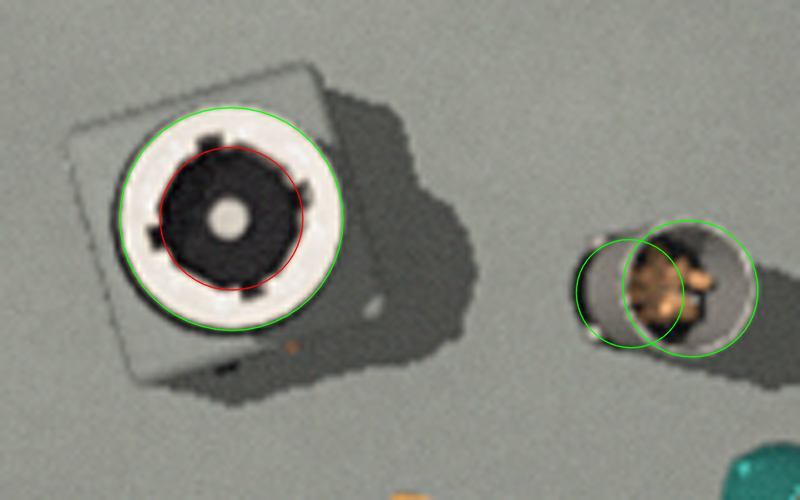

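View pics/s1b.png

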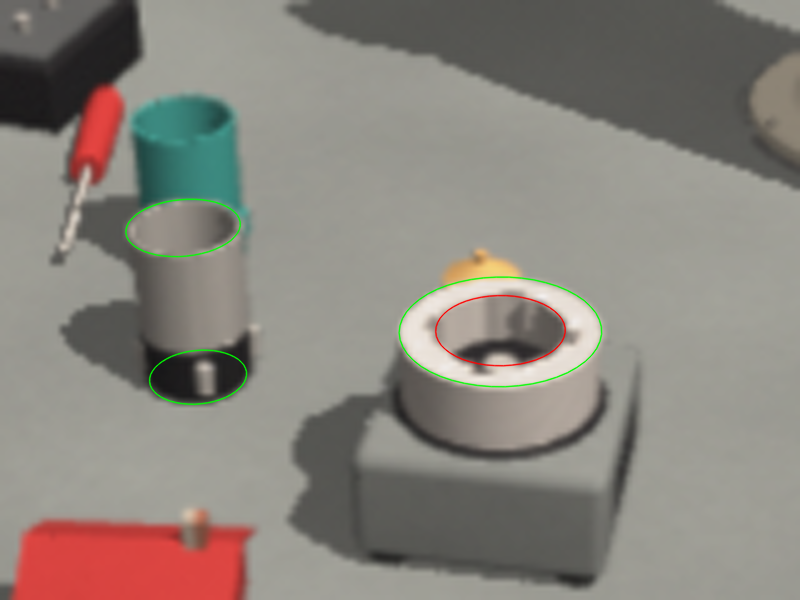

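View pics/s2b.png

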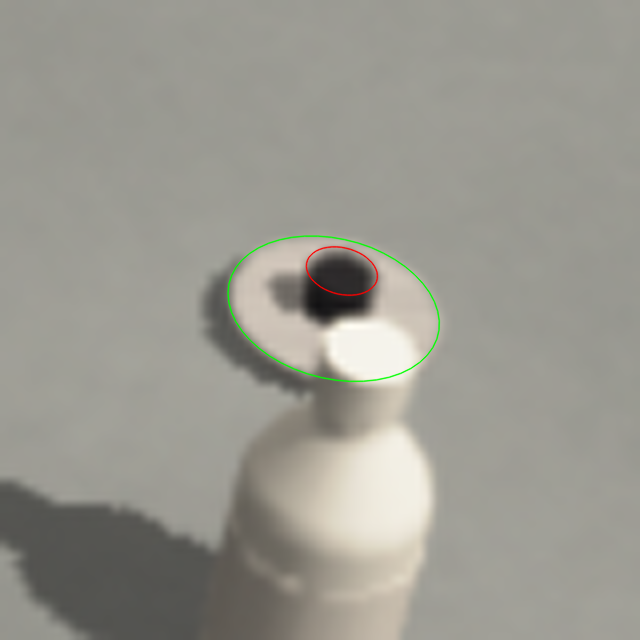

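View pics/t2b.png

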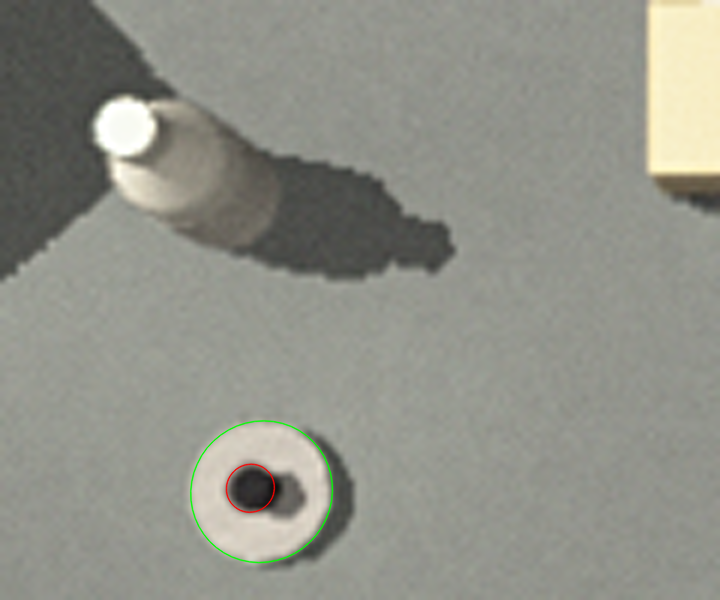

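```bash
cat >> h.py <<'E'
def pose():
    o=arm.get_obs(); R=Rn.from_rotvec(o["tool_rot"]).as_matrix(); return o,R
def plan(x,y,z,az=None):
    o,R=pose(); d=R.T@(np.array([x,y,z])-o["ee_pos"]); cur=np.degrees(np.arctan2(R[1,1],R[0,1]))
    roll=None
    if az is not None: roll=-((az-cur+90)%180-90)
    print("t",round(o["t"],2),"pos",o["ee_pos"].round(4),"tilt",R[:,2].round(4),"jaw az",round(cur,2),"w",round(o["grip_width"],4),"F",o["force"].round(1),"M",o["moment"].round(2),"j",o["joints"].round(2))
    print("shift mm",(d*1000).round(1),"roll",roll, "dist",np.linalg.norm(d).round(3))
def ribbox(x,y,z0,yaw,k,r0=.031,r1=.0355,w=.0045,h=(.008,.030)):
    a=np.radians(yaw+90*k);e=np.array([np.cos(a),np.sin(a)]);n=np.array([-e[1],e[0]])
    return np.array([[*(np.array([x,y])+e*r1+n*s*w),z0+zz] for s,zz in((-1,h[0]),(1,h[0]),(1,h[1]),(-1,h[1]))])
def keyway(x,y,z,yaw,k):
    return ribbox(x,y,z,yaw,k,h=(0,0))
E
python3 - <<'E'
from h import *
c=cam("top");s=cam("scene")
g=(0,255,0);r=(0,0,255)
cx,cy=.489,-.2513
def key(yaw):
    out=[]
    for k in range(4):
        a=np.radians(yaw+90*k);e=np.array([np.cos(a),np.sin(a)]);n=np.array([-e[1],e[0]])
        out.append((np.array([[*(np.array([.5184,-.0422])+e*q+n*w),.11] for q,w in((.031,-.0065),(.0385,-.0065),(.0385,.0065),(.031,.0065))]),g))
    return out
crop(c,400,190,50,50,12,"pics/c1.png",[(ribbox(cx,cy,0,40,k),g if k!=1 else r) for k in (0,1)])
crop(s,232,155,40,50,12,"pics/c2.png",[(ribbox(cx,cy,0,40,k),g if k!=1 else r) for k in (0,1)])
crop(c,300,168,70,70,8,"pics/c3.png",key(16))
print(atz(c,[(150+235/6,110+215/6)],.0))
plan(.552,.311,.40,85)
E
python3 - <<'E'
import cv2,numpy as np
a=[cv2.imread(f"pics/c{i}.png") for i in(1,2,3)]
cv2.imwrite("pics/call.png",cv2.resize(np.hstack([cv2.resize(x,(560,560)) for x in a]),(800,267)))
E
```

```text
[[0.67126772 0.3303073  0.        ]]
t 0.4 pos [0.2301 0.6079 0.4046] tilt [-1.e-04 -2.e-04 -1.e+00] jaw az 69.27 w 0.0855 F [ 0.5 -0.4 -0.4] M [ 0.03  0.07 -0.02] j [-0.95  0.5  -0.43  1.55  0.22  1.14 -0.21]
shift mm [-406.2 -163.7    4.6] roll -15.727368189863455 dist 0.438
```

View pics/c1.png

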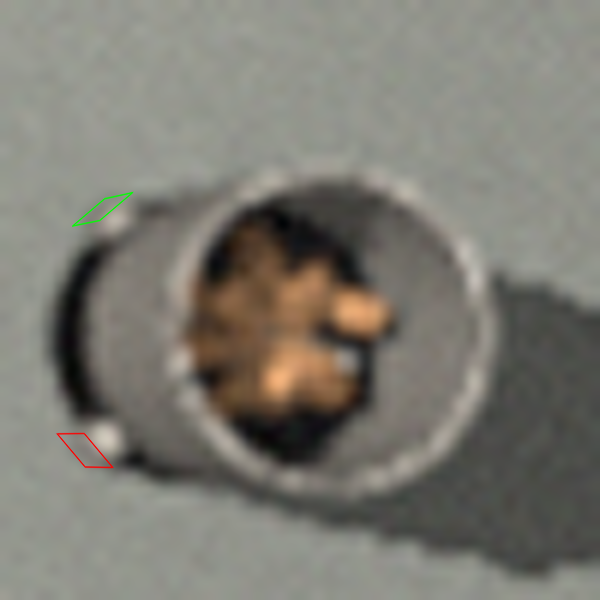

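View pics/c2.png

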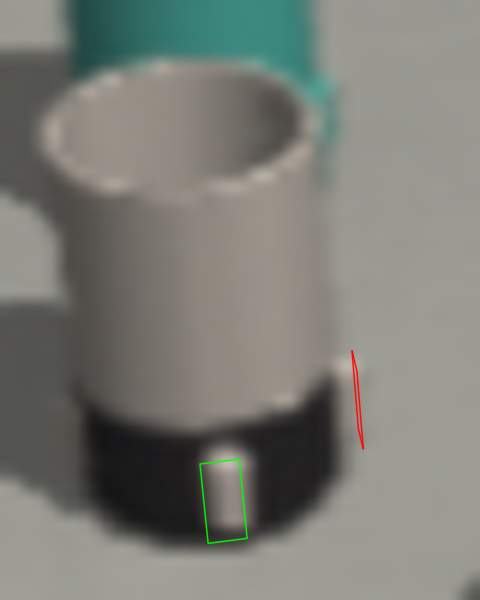

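View pics/c3.png

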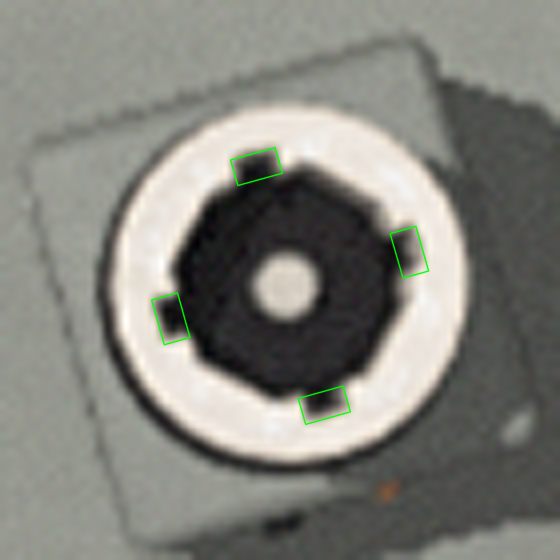

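Overlays agree: mill at (0.518,-0.042) with yaw about 16°, cup at (0.489,-0.251) with rib yaw about 40°, lid at (0.552,0.311). Moving above the lid.

Emit:
carry_out:
  steps:
    - [[-0.03,-0.012,0],-2]
    - [[-0.07,-0.028,0],-4]
    - [[-0.107,-0.043,0],-6]
    - [[-0.144,-0.058,0],-8]
    - [[-0.181,-0.073,0],-10]
    - [[-0.218,-0.088,0.002],-12]
    - [[-0.255,-0.103,0.004],-14]
    - [[-0.292,-0.118,0.004],-15.7]
    - [[-0.329,-0.133,0.004],-15.7]
    - [[-0.366,-0.148,0.004],-15.7]
    - [[-0.39,-0.157,0.004],-15.7]
    - [[-0.4062,-0.1637,0.004],-15.7]
  hand: 0.045
  force: 40

```text
t: 1.4
ee_pos: [0.5551, 0.3071, 0.4006]
tool_rot: [0.146, 3.137, -0.002]
force: [-0.2, -0.2, 0.1]
grip_width: 0.0451
```

```bash
python3 - <<'E'
from h import *
plan(.552,.311,.195,85)
E
```

```text
t 1.4 pos [0.5551 0.3071 0.4006] tilt [ 0.0013 -0.0016 -1.    ] jaw az 84.67 w 0.0451 F [-0.2 -0.2  0.1] M [-0.02 -0.04  0.01] j [-0.28  0.47 -0.36  1.6   0.18  1.11  0.79]
shift mm [  3.8   3.9 205.6] roll -0.33433470033425294 dist 0.206
```

Emit:
carry_out:
  steps:
    - [[0,0,0.02],0]
    - [[0,0,0.05],0]
    - [[0,0,0.085],0]
    - [[0,0,0.12],0]
    - [[0,0,0.15],0]
    - [[0,0,0.17],0]
    - [[0,0,0.17],0]
    - [[0,0,0.17],0]

```text
t: 2.07
ee_pos: [0.5516, 0.3109, 0.2298]
tool_rot: [-0.137, -3.136, 0.002]
force: [-0.3, -0.8, -0.0]
grip_width: 0.0449
```

```bash
python3 - <<'E'
from h import *
plan(.552,.311,.195,85)
s=cam("scene");c=cam("top")
crop(s,390,190,100,110,6,"pics/g1.png")
crop(c,130,130,130,100,6,"pics/g2.png")
E
```

```text
t 2.07 pos [0.5516 0.3109 0.2298] tilt [-0.0024 -0.0011 -1.    ] jaw az 84.98 w 0.0449 F [-0.3 -0.8 -0. ] M [0.03 0.02 0.02] j [-0.33  0.67 -0.32  1.71  0.27  0.81  0.72]
shift mm [-0.5  0.2 34.8] roll -0.020623089181171395 dist 0.035
```

View pics/g1.png

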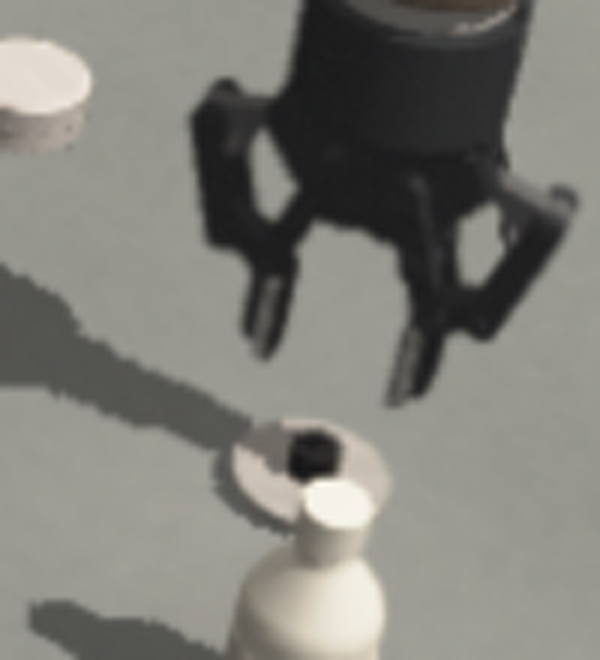

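View pics/g2.png

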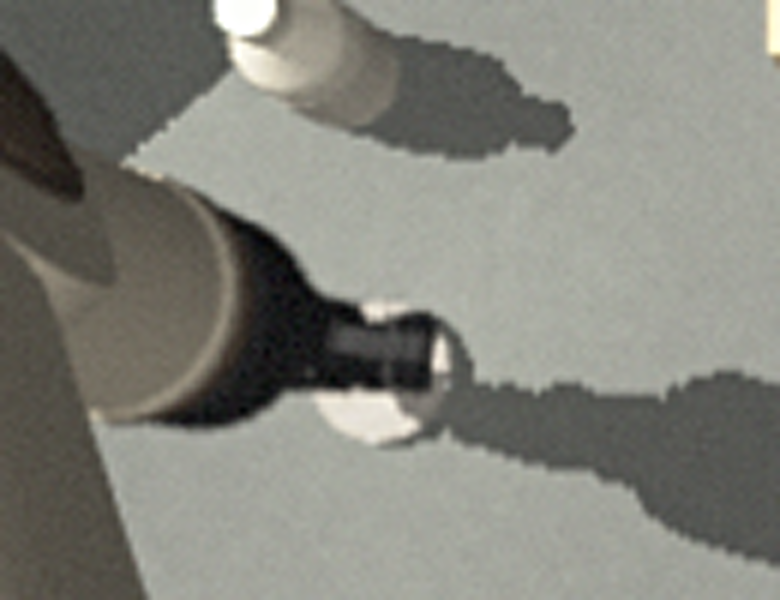

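Emit:
carry_out:
  steps:
    - [[0,0,0.015],0]
    - [[0,0,0.03],0]
    - [[0,0,0.04],0]
    - [[0,0,0.044],0]
    - [[0,0,0.044],0]
    - [[0,0,0.044],0]

```text
t: 2.67
ee_pos: [0.5518, 0.3111, 0.1862]
tool_rot: [-0.138, -3.138, 0.001]
force: [0.6, 0.7, 0.1]
grip_width: 0.045
```

Emit:
carry_out:
  steps:
    - [[0,0,0],0]
    - [[0,0,0],0]
    - [[0,0,0],0]
    - [[0,0,0],0]
    - [[0,0,0],0]
    - [[0,0,0],0]
    - [[0,0,0],0]
  hand: 0.01
  force: 40

```text
t: 3.25
ee_pos: [0.5524, 0.3114, 0.1875]
tool_rot: [0.138, 3.137, 0.001]
force: [-0.0, -0.5, 5.3]
grip_width: 0.0176
```

```bash
python3 - <<'E'
from h import *
plan(.552,.311,.195,85)
s=cam("scene")
crop(s,390,190,100,110,6,"pics/g3.png")
E
```

```text
t 3.25 pos [0.5524 0.3114 0.1875] tilt [ 1.1e-03  7.0e-04 -1.0e+00] jaw az 84.97 w 0.0176 F [-0.  -0.5  5.3] M [-0.05  0.18 -0.03] j [-0.34  0.73 -0.3   1.72  0.29  0.73  0.7 ]
shift mm [ 0.3 -0.4 -7.5] roll -0.02716350512726251 dist 0.008
```

View pics/g3.png

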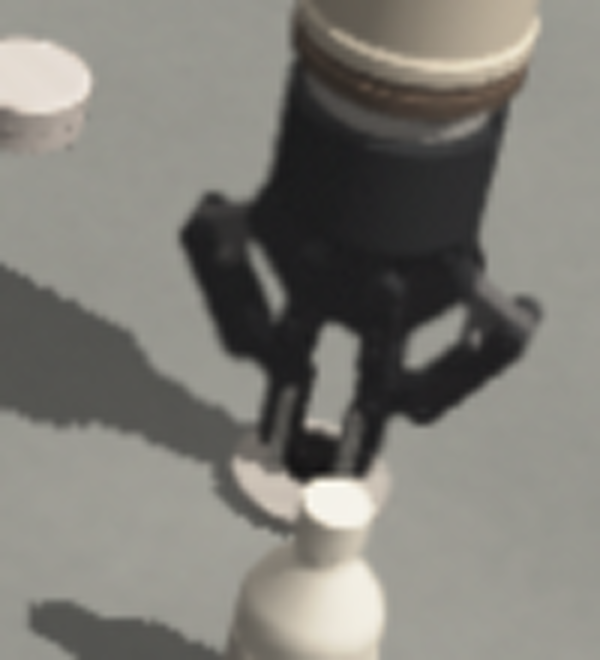

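The knob is between the fingers with the opening stopped at 17.6 mm. The 5 N upward reading suggests the tips are touching the flange. I'll lift gently and check.

Emit:
carry_out:
  steps:
    - [[0,0,-0.002],0]
    - [[0,0,-0.005],0]
    - [[0,0,-0.012],0]
    - [[0,0,-0.022],0]
    - [[0,0,-0.035],0]
    - [[0,0,-0.05],0]
    - [[0,0,-0.05],0]

```text
t: 3.88
ee_pos: [0.5534, 0.3121, 0.2409]
tool_rot: [0.138, 3.133, 0.005]
force: [-0.4, 0.1, 0.5]
grip_width: 0.0178
```

```bash
python3 - <<'E'
from h import *
plan(.489,-.2513,.40,85)
s=cam("scene")
crop(s,390,170,100,110,6,"pics/g4.png")
E
```

```text
t 3.88 pos [0.5534 0.3121 0.2409] tilt [ 0.0053  0.0032 -1.    ] jaw az 84.97 w 0.0178 F [-0.4  0.1  0.5] M [ 0.06 -0.05  0.05] j [-0.32  0.65 -0.32  1.71  0.26  0.82  0.72]
shift mm [  13.9 -566.3 -161.2] roll -0.030714694870397352 dist 0.589
```

View pics/g4.png

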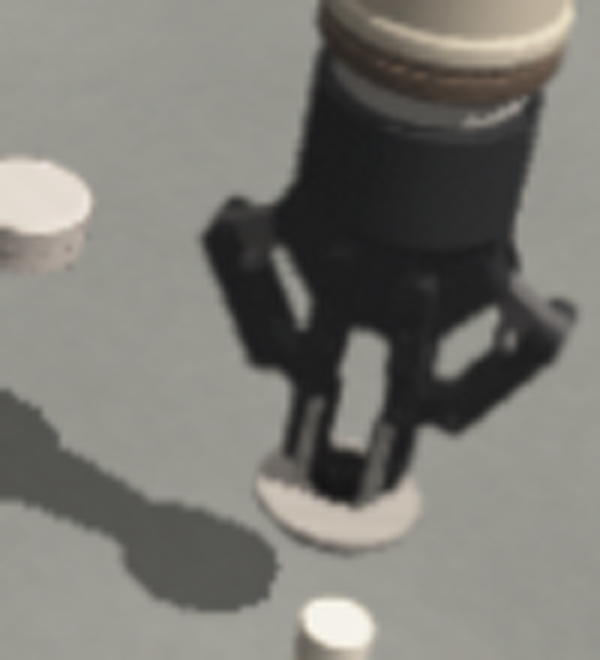

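Lid held level. Carrying it over to the cup.

Emit:
carry_out:
  steps:
    - [[0,-0.005,-0.03],0]
    - [[0,-0.02,-0.06],0]
    - [[0.002,-0.05,-0.09],0]
    - [[0.003,-0.085,-0.11],0]
    - [[0.004,-0.122,-0.125],0]
    - [[0.005,-0.16,-0.13],0]
    - [[0.006,-0.198,-0.13],0]
    - [[0.007,-0.236,-0.13],0]
    - [[0.008,-0.274,-0.13],0]
    - [[0.009,-0.312,-0.13],0]
    - [[0.01,-0.35,-0.13],0]
    - [[0.011,-0.388,-0.13],0]

```text
t: 4.93
ee_pos: [0.5062, -0.0763, 0.3666]
tool_rot: [-0.138, -3.138, 0.0]
force: [0.2, 1.0, 0.2]
grip_width: 0.0174
```

Emit:
carry_out:
  steps:
    - [[0.001,-0.036,0],0]
    - [[0.001,-0.07,0],0]
    - [[0.002,-0.1,0],0]
    - [[0.002,-0.13,0],0]
    - [[0.003,-0.155,0],0]
    - [[0.003,-0.17,0],0]
    - [[0.003,-0.177,0],0]
    - [[0.003,-0.178,0],0]
    - [[0.003,-0.178,0],0]
    - [[0.003,-0.178,0],0]

```text
t: 5.77
ee_pos: [0.4888, -0.2499, 0.3665]
tool_rot: [-0.135, -3.138, -0.002]
force: [1.2, 0.6, -0.8]
grip_width: 0.0175
```

```bash
python3 - <<'E'
from h import *
plan(.489,-.2513,.30,85)
s=cam("scene");c=cam("top")
crop(s,200,80,100,120,6,"pics/p1.png")
crop(c,380,150,120,90,6,"pics/p2.png")
E
```

```text
t 5.77 pos [ 0.4888 -0.2499  0.3665] tilt [-2.0e-04  1.1e-03 -1.0e+00] jaw az 85.09 w 0.0175 F [ 1.2  0.6 -0.8] M [ 0.09 -0.03  0.02] j [ 0.56  0.34 -0.17  1.85  0.07  0.96  1.85]
shift mm [-0.3 -1.5 66.5] roll 0.0914322847158644 dist 0.067
```

View pics/p1.png

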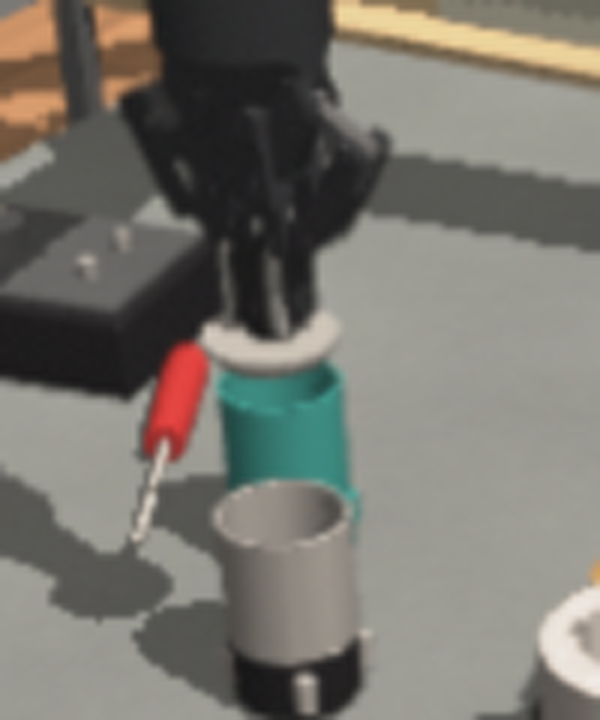

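View pics/p2.png

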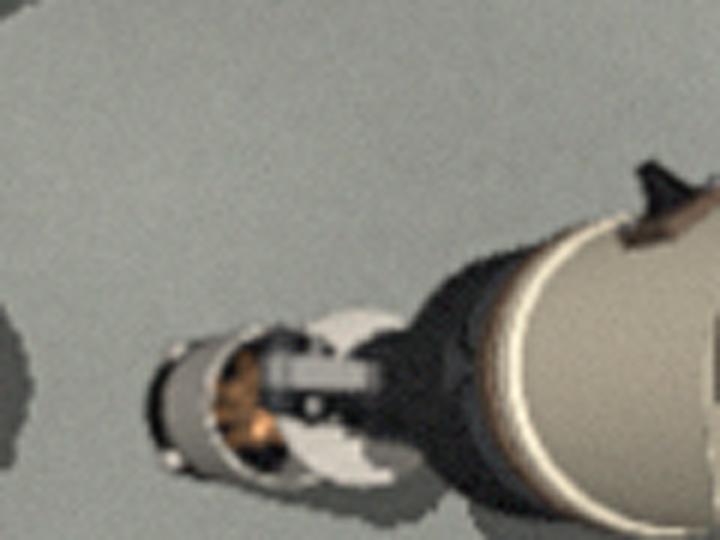

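Emit:
carry_out:
  steps:
    - [[0,-0.001,0.01],0]
    - [[0,-0.001,0.025],0]
    - [[0,-0.001,0.042],0]
    - [[0,-0.001,0.056],0]
    - [[0,-0.001,0.065],0]
    - [[0,-0.001,0.07],0]
    - [[0,-0.001,0.07],0]
    - [[0,-0.001,0.07],0]

```text
t: 6.53
ee_pos: [0.4886, -0.2524, 0.2967]
tool_rot: [-0.137, -3.139, -0.0]
force: [-0.7, -1.1, -0.6]
grip_width: 0.0179
```

```bash
python3 - <<'E'
from h import *
plan(.489,-.2513,.2795,85)
o,R=pose();p=o["ee_pos"]-[0,0,.1875]
g=(0,255,0);r=(0,0,255)
s=cam("scene");c=cam("top")
P=[(circ(p[0],p[1],p[2]+.01,.03),g),(circ(.489,-.2513,.098,.031),r)]
crop(s,225,130,60,60,10,"pics/p3.png",P)
crop(c,400,180,70,60,10,"pics/p4.png",P)
E
```

```text
t 6.53 pos [ 0.4886 -0.2524  0.2967] tilt [-0.e+00  1.e-04 -1.e+00] jaw az 84.99 w 0.0179 F [-0.7 -1.1 -0.6] M [0.01 0.02 0.03] j [ 0.56  0.43 -0.16  1.9   0.09  0.82  1.83]
shift mm [-0.3  1.1 17.2] roll -0.005113240380637762 dist 0.017
```

View pics/p3.png

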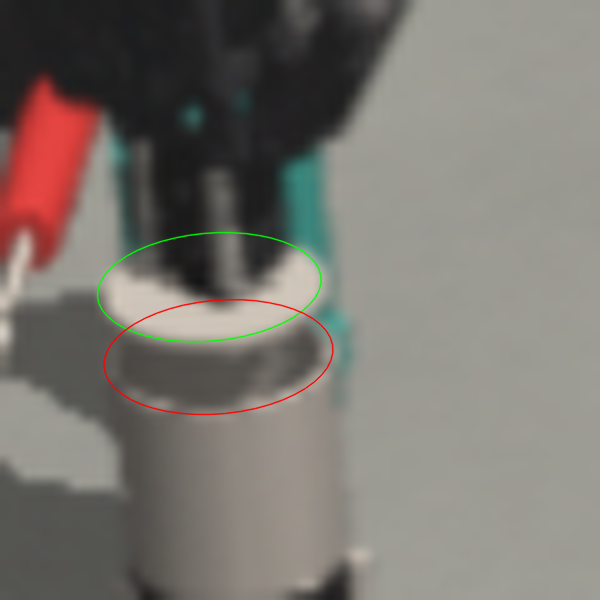

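View pics/p4.png

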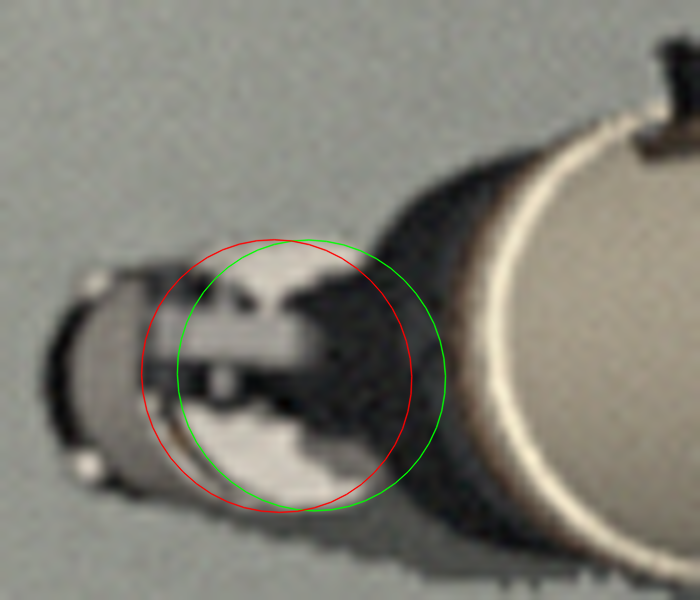

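Emit:
carry_out:
  steps:
    - [[0,0.0011,0],0]
    - [[0,0.0011,0.004],0]
    - [[0,0.0011,0.008],0]
    - [[0,0.0011,0.011],0]
    - [[0,0.0011,0.014],0]
    - [[0,0.0011,0.014],0]
    - [[0,0.0011,0.014],0]

```text
t: 7.22
ee_pos: [0.4883, -0.2514, 0.2823]
tool_rot: [-0.138, -3.138, -0.001]
force: [-0.1, -0.0, -0.6]
grip_width: 0.0177
```

```bash
python3 - <<'E'
from h import *
plan(.489,-.2513,.2795,85)
E
```

```text
t 7.22 pos [ 0.4883 -0.2514  0.2823] tilt [-7.e-04  4.e-04 -1.e+00] jaw az 84.97 w 0.0177 F [-0.1 -0.  -0.6] M [-0.    0.01  0.01] j [ 0.55  0.45 -0.16  1.91  0.1   0.79  1.83]
shift mm [-0.7  0.1  2.8] roll -0.02682971188461636 dist 0.003
```

No contact force at 282 mm, so the plug has entered. Lowering further until it seats.

Emit:
carry_out:
  steps:
    - [[-0.0004,0,0.0015],0]
    - [[-0.0004,0,0.003],0]
    - [[-0.0004,0,0.004],0]
    - [[-0.0004,0,0.004],0]
    - [[-0.0004,0,0.004],0]

```text
t: 7.63
ee_pos: [0.4891, -0.2515, 0.2794]
tool_rot: [0.138, 3.138, -0.001]
force: [-1.0, 0.9, 5.3]
grip_width: 0.0174
```

```bash
python3 - <<'E'
from h import *
plan(.489,-.2513,.2795,85)
s=cam("scene");c=cam("top")
crop(s,225,130,60,75,8,"pics/p5.png")
E
```

```text
t 7.63 pos [ 0.4891 -0.2515  0.2794] tilt [ 7.e-04 -4.e-04 -1.e+00] jaw az 84.97 w 0.0174 F [-1.   0.9  5.3] M [0.18 0.26 0.02] j [ 0.55  0.46 -0.16  1.91  0.1   0.78  1.83]
shift mm [ 0.1  0.2 -0.1] roll -0.026901883317293596 dist 0.0
```

View pics/p5.png

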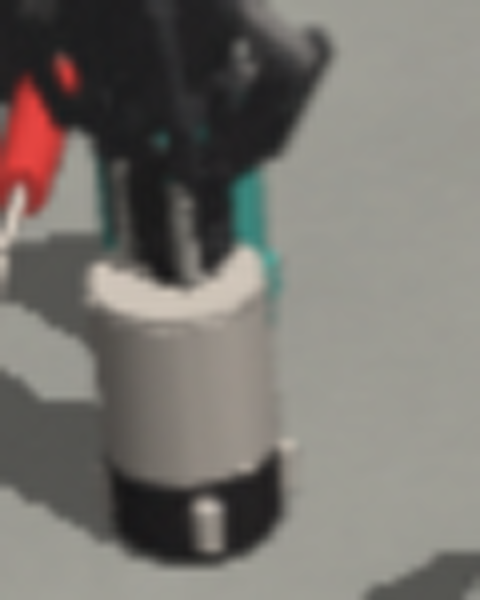

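Contact of 5 N came exactly at the seated height (TCP 279.4 mm), and the lid looks level. Releasing and rising.

Emit:
carry_out:
  steps:
    - [[0,0,0],0]
    - [[0,0,0],0]
    - [[0,0,0],0]
    - [[0,0,0],0]
    - [[0,0,-0.003],0]
    - [[0,0,-0.008],0]
    - [[0,0,-0.016],0]
    - [[0,0,-0.028],0]
    - [[0,0,-0.034],0]
    - [[0,0,-0.034],0]
  hand: 0.04

```text
t: 8.57
ee_pos: [0.4898, -0.2519, 0.3152]
tool_rot: [0.138, 3.135, -0.003]
force: [0.2, 0.3, 0.9]
grip_width: 0.0401
```

```bash
python3 - <<'E'
from h import *
plan(.489,-.2513,.221,85)
s=cam("scene");c=cam("top")
g=(0,255,0)
L=[(circ(.489,-.2513,.102,.03),g)]
crop(s,225,130,60,75,8,"pics/p6.png",L)
crop(c,390,170,90,75,8,"pics/p7.png",L)
E
```

```text
t 8.57 pos [ 0.4898 -0.2519  0.3152] tilt [ 0.0038 -0.0019 -1.    ] jaw az 84.97 w 0.0401 F [0.2 0.3 0.9] M [-0.04 -0.    0.04] j [ 0.56  0.4  -0.16  1.89  0.09  0.85  1.84]
shift mm [ 1.2  0.6 94.2] roll -0.03185380220715217 dist 0.094
```

View pics/p6.png

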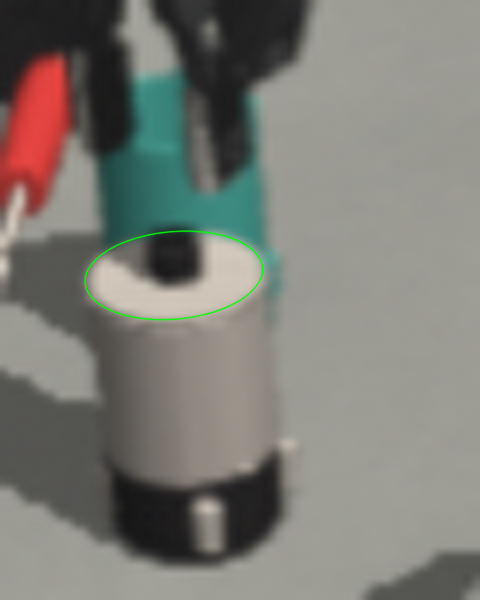

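View pics/p7.png

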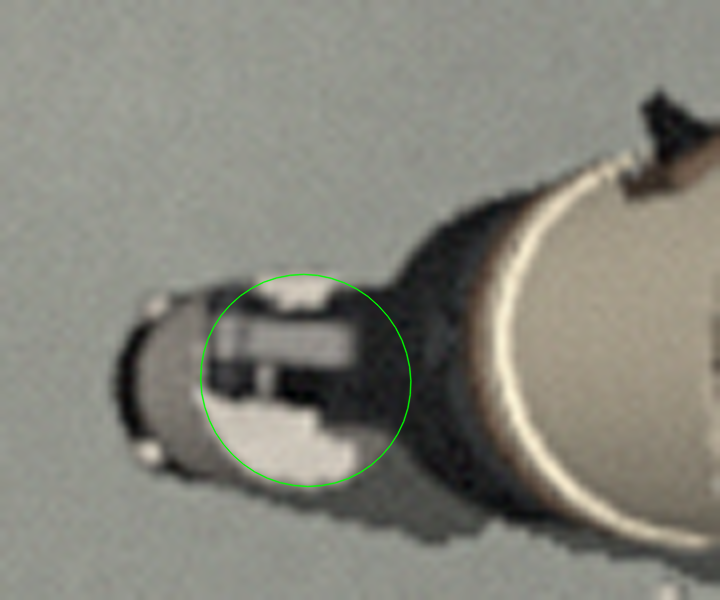

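The lid flange matches the predicted seated ellipse, level and released. Opening fully and descending around the cup.

Emit:
carry_out:
  steps:
    - [[0,0,0],0]
    - [[0,0,0],0]
    - [[0,0,0],0]
    - [[0,0,0],0]
    - [[0,0,0.01],0]
    - [[0,0,0.025],0]
    - [[0,0,0.045],0]
    - [[0,0,0.065],0]
    - [[0,0,0.08],0]
    - [[0,0,0.088],0]
    - [[0,0,0.0915],0]
    - [[0,0,0.0915],0]
  hand: 0.0854

```text
t: 9.67
ee_pos: [0.4885, -0.2513, 0.2202]
tool_rot: [-0.138, -3.137, -0.001]
force: [-0.6, -0.5, 0.5]
grip_width: 0.0856
```

```bash
python3 - <<'E'
from h import *
plan(.489,-.2513,.221,85)
s=cam("scene");c=cam("top")
crop(s,205,110,80,100,7,"pics/q1.png")
E
```

```text
t 9.67 pos [ 0.4885 -0.2513  0.2202] tilt [-1.6e-03  9.0e-04 -1.0e+00] jaw az 84.97 w 0.0856 F [-0.6 -0.5  0.5] M [-0.01 -0.06  0.01] j [ 0.54  0.55 -0.14  1.94  0.12  0.66  1.81]
shift mm [-0.5  0.  -0.9] roll -0.026376018326075723 dist 0.001
```

View pics/q1.png

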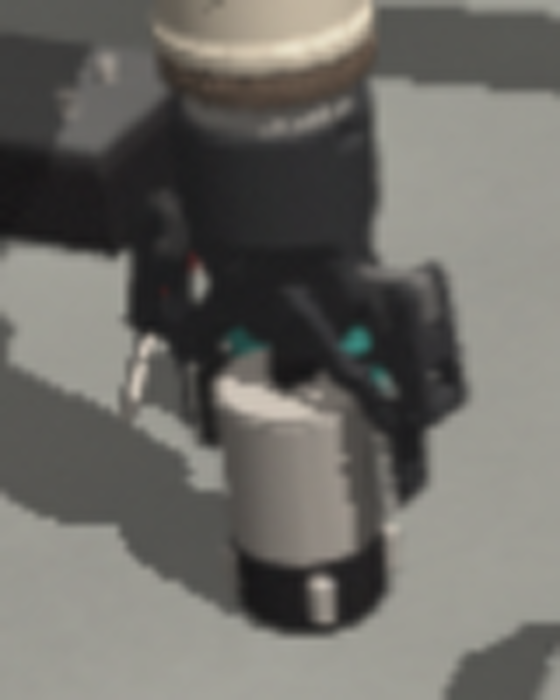

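Fingers straddle the cup with no contact. Closing.

Emit:
carry_out:
  steps:
    - [[0,0,0],0]
    - [[0,0,0],0]
    - [[0,0,0],0]
    - [[0,0,0],0]
    - [[0,0,0],0]
    - [[0,0,0],0]
    - [[0,0,0],0]
  hand: 0.05
  force: 70

```text
t: 10.35
ee_pos: [0.4894, -0.2518, 0.2227]
tool_rot: [0.138, 3.137, -0.002]
force: [-1.4, 1.1, 4.8]
grip_width: 0.0603
```

Emit:
carry_out:
  steps:
    - [[0,0,-0.003],0]
    - [[0,0,-0.008],0]
    - [[0,0,-0.018],0]
    - [[0,0,-0.03],0]
    - [[0,0,-0.03],0]
    - [[0,0,-0.03],0]

```text
t: 10.85
ee_pos: [0.4894, -0.2518, 0.2526]
tool_rot: [0.138, 3.136, -0.002]
force: [-0.3, 0.4, -2.1]
grip_width: 0.0608
```

```bash
python3 - <<'E'
from h import *
plan(.5184,-.0422,.40,85-24.5)
s=cam("scene");c=cam("top")
crop(s,205,100,80,100,7,"pics/q2.png")
crop(c,380,160,110,90,7,"pics/q3.png")
E
```

```text
t 10.85 pos [ 0.4894 -0.2518  0.2526] tilt [ 0.0025 -0.0013 -1.    ] jaw az 84.97 w 0.0608 F [-0.3  0.4 -2.1] M [ 0.03  0.02 -0.03] j [ 0.55  0.5  -0.15  1.93  0.11  0.72  1.82]
shift mm [ -10.8  211.1 -147.6] roll 24.466196138203557 dist 0.258
```

View pics/q2.png

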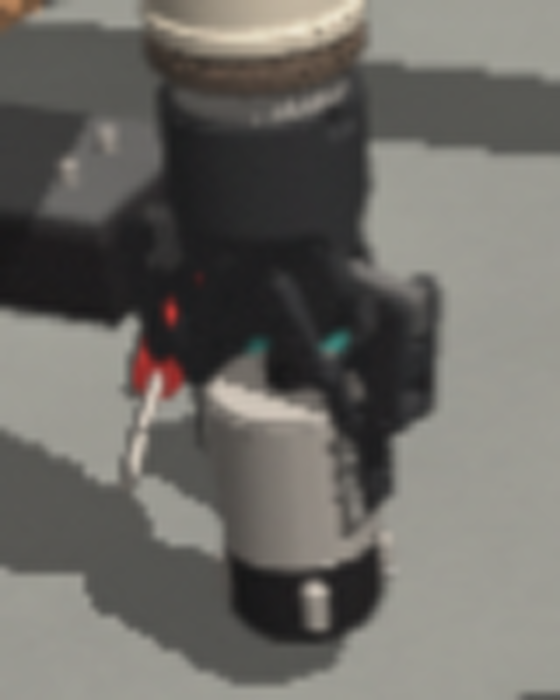

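View pics/q3.png

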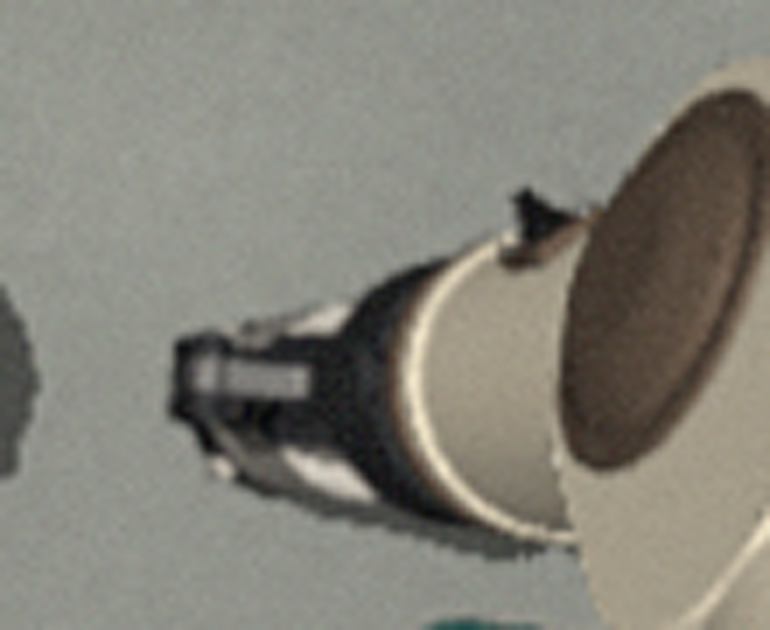

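Cup lifted upright with its lid (2 N extra load). Carrying it to above the mill and turning it on the way.

Emit:
carry_out:
  steps:
    - [[0,0,-0.02],0]
    - [[0,0,-0.045],1]
    - [[0,0.005,-0.07],3]
    - [[-0.001,0.02,-0.09],6]
    - [[-0.002,0.045,-0.1],9]
    - [[-0.003,0.07,-0.105],12]
    - [[-0.005,0.1,-0.105],15]
    - [[-0.007,0.13,-0.105],18]
    - [[-0.008,0.16,-0.105],21]
    - [[-0.009,0.185,-0.105],23.5]
    - [[-0.01,0.203,-0.105],24.5]
    - [[-0.0108,0.211,-0.105],24.5]

```text
t: 11.95
ee_pos: [0.518, -0.0386, 0.3557]
tool_rot: [-0.794, -3.038, -0.002]
force: [-0.5, 0.4, -3.2]
grip_width: 0.0603
```

Emit:
carry_out:
  steps:
    - [[0,0,0],0]
    - [[0,0,0],0]
    - [[0,0,0],0]
    - [[0,0,0],0]

```text
t: 12.28
ee_pos: [0.5179, -0.0442, 0.356]
tool_rot: [-0.805, -3.036, 0.001]
force: [-0.1, -0.3, -3.1]
grip_width: 0.0605
```

```bash
python3 - <<'E'
from h import *
plan(.5184,-.0422,.3327,60.5)
o,R=pose();p=o["ee_pos"]-[0,0,.2227]
g=(0,255,0);r=(0,0,255)
P=[(circ(p[0],p[1],p[2]+.0,.0275),g)]+[(ribbox(p[0],p[1],p[2],16,k),r) for k in(0,1)]
s=cam("scene");c=cam("top")
crop(s,265,90,80,100,7,"pics/m1.png")
crop(s,265,90,80,100,7,"pics/m1b.png",P)
crop(c,290,150,110,90,7,"pics/m2.png",P)
E
```

```text
t 12.28 pos [ 0.5179 -0.0442  0.356 ] tilt [-5.e-04 -7.e-04 -1.e+00] jaw az 60.32 w 0.0605 F [-0.1 -0.3 -3.1] M [-0.01 -0.03 -0.01] j [ 0.19  0.3  -0.18  1.93  0.07  0.92  1.02]
shift mm [ 0.5  2.  23.3] roll -0.1797748318522281 dist 0.023
```

View pics/m1.png

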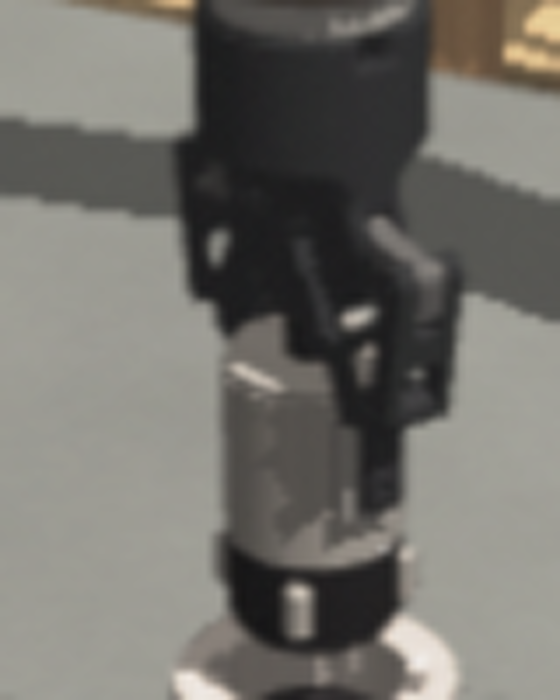

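View pics/m1b.png

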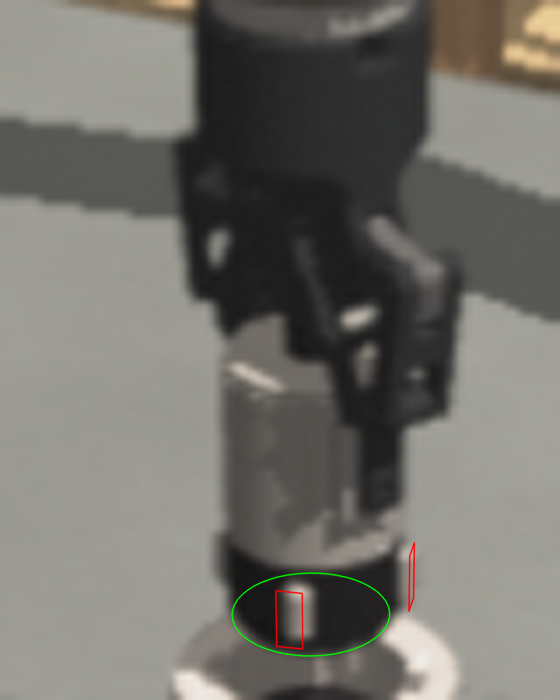

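View pics/m2.png

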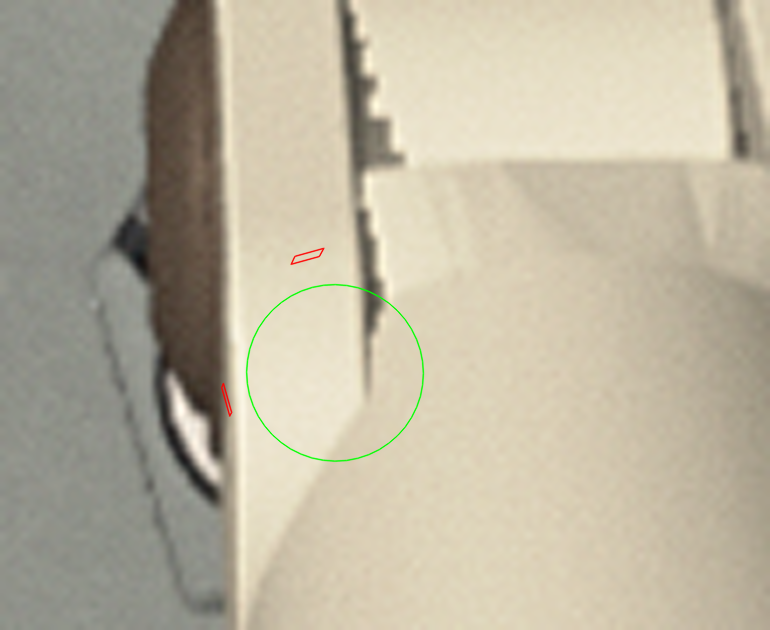

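```bash
python3 - <<'E'
from h import *
o,R=pose();p=o["ee_pos"]-[0,0,.2227]
s=cam("scene")
r=(0,0,255);g=(0,255,0);b=(255,128,0)
def P(yaw,dx,dy,z0=0): return [(circ(p[0]+dx,p[1]+dy,p[2]+z,.031),g) for z in(.036,.008)]+[(ribbox(p[0]+dx,p[1]+dy,p[2],yaw,k),r) for k in(0,1,2,3)]
def s_(f,yaw,dx,dy): crop(s,285,155,50,50,12,f,P(yaw,dx,dy))
s_("pics/n1.png",16,0,0.001); s_("pics/n2.png",21,0.0,0.0015)
a=cv2.imread("pics/n1.png");b2=cv2.imread("pics/n2.png")
cv2.imwrite("pics/n12.png",cv2.resize(np.hstack([a,b2]),None,fx=.66,fy=.66,interpolation=cv2.INTER_AREA))
E
```

```text
(no output)
```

View pics/n12.png

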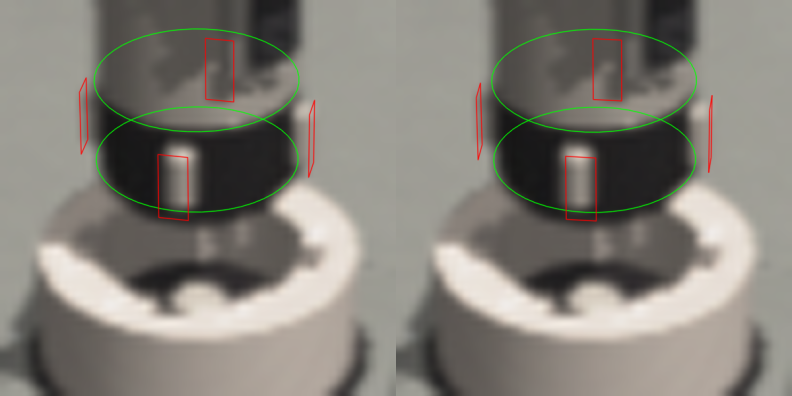

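```bash
python3 - <<'E'
from h import *
s=cam("scene"); im=s["pixels"]
for v in (172,175,176,177,178,180): print(v,im[v,290:330].mean(1).round().astype(int))
o,R=pose();p=o["ee_pos"]-[0,0,.2227]
for yaw in (16,18,20,22):
  a=np.radians(yaw);print(yaw,proj(s,[[p[0]+.0355*np.cos(a),p[1]+.0355*np.sin(a),p[2]+z] for z in(.01,.019,.028)]).round(2).tolist())
# silhouettes: tangent points
oc=-s["R"].T@s["t"]; d=np.arctan2(oc[1]-p[1],oc[0]-p[0]); D=np.hypot(oc[0]-p[0],oc[1]-p[1]); b=np.arccos(.031/D)
print("cam az",np.degrees(d))
for sg in(-1,1): print(proj(s,[[p[0]+.031*np.cos(d+sg*b),p[1]+.031*np.sin(d+sg*b),p[2]+z] for z in(.008,.02,.034)]).round(2).tolist())
E
```

```text
172 [155 155 154 155 153 135 103  65  33  24  25  24  24  25  27  29  43  47
  48  40  37  38  37  34  34  34  34  35  35  33  34  50 107 136 144 151
 156 156 155 156]
175 [154 156 156 156 156 156 152 108  51  25  24  25  25  27  28  54 111 154
 165 118  57  33  32  33  33  34  34  35  34  36  34  46  97 131 149 155
 156 156 156 157]
176 [154 155 155 155 155 156 151 109  54  25  24  23  25  26  28  46  85 121
 138 103  55  34  33  32  33  34  34  35  35  34  33  42  85 135 152 155
 155 156 156 155]
177 [154 154 154 155 155 154 147 116  69  33  24  24  25  26  29  46  83 118
 135 102  55  34  33  32  33  34  34  33  34  34  38  72 124 151 155 156
 156 155 155 155]
178 [154 154 156 154 151 148 130 120  93  55  31  27  24  24  26  47  83 118
 136 104  57  34  31  33  33  33  33  34  34  37  65 134 187 189 173 160
 155 155 156 156]
180 [154 154 149 131 126 129 129 129 128 120  87  49  30  26  25  39  77 112
 133  98  50  32  32  32  32  33  35  35  54 124 199 221 224 223 222 218
 197 172 159 156]
16 [[306.24, 181.38], [306.2, 178.15], [306.16, 174.88]]
18 [[306.75, 181.43], [306.72, 178.2], [306.68, 174.93]]
20 [[307.27, 181.47], [307.24, 178.23], [307.2, 174.97]]
22 [[307.79, 181.5], [307.76, 178.26], [307.73, 174.99]]
cam az 27.749387982988527
[[296.49, 174.74], [296.38, 170.49], [296.24, 165.47]]
[[321.99, 174.57], [322.04, 170.32], [322.1, 165.3]]
```

```bash
python3 - <<'E'
from h import *
s=cam("scene")
r=(0,0,255);g=(0,255,0)
M=np.array([.5184,-.0422])
for yaw in(14,16,18,20):
    out=[]
    for k in range(4):
        a=np.radians(yaw+90*k);e=np.array([np.cos(a),np.sin(a)]);n=np.array([-e[1],e[0]])
        out.append((np.array([[*(M+e*q+n*w),.11] for q,w in((.031,-.0065),(.0385,-.0065),(.0385,.0065),(.031,.0065))]),r))
    crop(s,285,170,50,40,15,f"pics/k{yaw}.png",out+[(circ(*M,.11,.05),g)])
c=[cv2.imread(f"pics/k{y}.png") for y in(14,16,18,20)]
crop(s,285,170,50,40,15,"pics/k0.png")
cv2.imwrite("pics/kk.png",cv2.resize(np.vstack([np.hstack(c[:2]),np.hstack(c[2:])]),(800,600),interpolation=cv2.INTER_AREA))
E
```

```text
(no output)
```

View pics/kk.png

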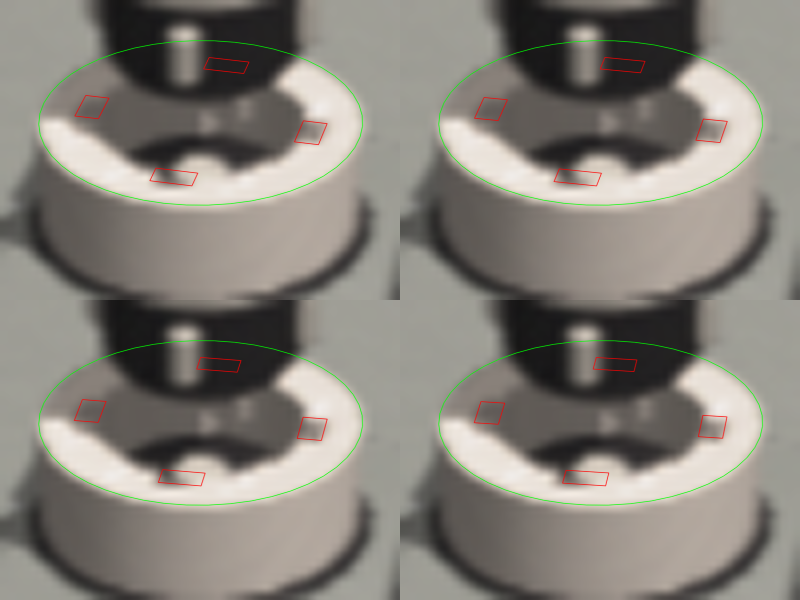

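View pics/k0.png

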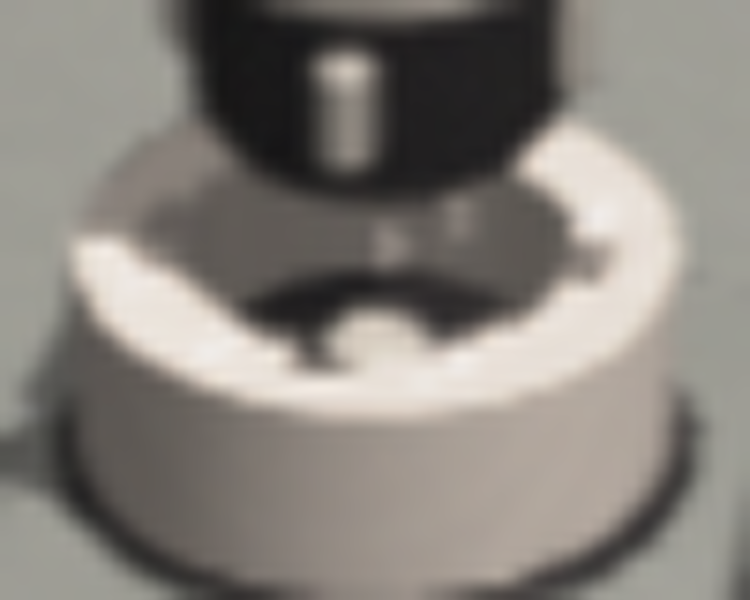

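Ribs read about 21° in the scene image against a socket at about 15.5°, so I'm turning 5.5° further, centring and lowering to just above the mouth.

Emit:
carry_out:
  steps:
    - [[0.0005,0.001,0],2]
    - [[0.0005,0.002,0.003],4]
    - [[0.0005,0.002,0.008],5.5]
    - [[0.0005,0.002,0.013],5.5]
    - [[0.0005,0.002,0.017],5.5]
    - [[0.0005,0.002,0.018],5.5]
    - [[0.0005,0.002,0.018],5.5]

```text
t: 13.12
ee_pos: [0.5184, -0.0403, 0.3377]
tool_rot: [-0.944, -2.995, 0.0]
force: [-0.3, 0.2, -2.5]
grip_width: 0.0606
```

```bash
python3 - <<'E'
from h import *
plan(.5184,-.0422,.3327,55)
o,R=pose();p=o["ee_pos"]-[0,0,.2227]
s=cam("scene"); im=s["pixels"]
for v in range(176,186,2): print(v,im[v,290:330].mean(1).round().astype(int))
for yaw in (14,16,18,20):
  a=np.radians(yaw);print(yaw,proj(s,[[p[0]+.0355*np.cos(a),p[1]+.0355*np.sin(a),p[2]+z] for z in(.01,.019,.028)]).round(2).tolist())
oc=-s["R"].T@s["t"]; d=np.arctan2(oc[1]-p[1],oc[0]-p[0]); D=np.hypot(oc[0]-p[0],oc[1]-p[1]); b=np.arccos(.031/D)
for sg in(-1,1): print(proj(s,[[p[0]+.031*np.cos(d+sg*b),p[1]+.031*np.sin(d+sg*b),p[2]+z] for z in(.008,.02,.034)]).round(2).tolist())
crop(s,285,155,55,50,13,"pics/r1.png")
E
```

```text
t 13.12 pos [ 0.5184 -0.0403  0.3377] tilt [-1.2e-03  1.0e-04 -1.0e+00] jaw az 55.0 w 0.0606 F [-0.3  0.2 -2.5] M [-0.01  0.02  0.  ] j [ 0.17  0.33 -0.17  1.94  0.07  0.88  0.92]
shift mm [-1.1 -1.6  5. ] roll -0.00011767417353780729 dist 0.005
176 [154 154 155 155 155 156 152 114  64  33  29  40  56  69  83  95 104 110
 114 117 122 127 129 134 138 138 142 138 134 133 102  63  74 166 191 170
 157 155 156 156]
178 [154 154 155 155 151 148 128 101  67  35  23  23  24  26  32  37  45  56
  61  67  75  81  83  78  72  65  65  54  41  35  33  36  57 114 141 147
 151 155 155 156]
180 [154 154 150 131 126 129 129 125  96  54  28  24  24  26  25  40  88 121
 116  75  38  30  32  33  33  33  34  34  34  35  34  36  57 112 144 180
 185 170 159 157]
182 [151 141 131 129 128 126 124 120  89  46  25  24  24  25  27  50 105 147
 160 118  60  33  33  32  33  34  34  34  34  34  34  35  56 114 154 207
 222 221 200 169]
184 [143 133 130 128 114  99  94  93  85  59  33  24  25  24  25  41  81 116
 133 105  59  34  31  31  33  33  33  34  34  34  35  35  73 173 226 232
 227 224 223 206]
14 [[306.79, 188.25], [306.75, 185.08], [306.71, 181.87]]
16 [[307.29, 188.31], [307.26, 185.14], [307.22, 181.93]]
18 [[307.8, 188.36], [307.77, 185.19], [307.74, 181.98]]
20 [[308.32, 188.4], [308.29, 185.23], [308.26, 182.02]]
[[297.59, 181.52], [297.49, 177.35], [297.36, 172.42]]
[[322.88, 181.38], [322.94, 177.21], [323.0, 172.28]]
```

View pics/r1.png

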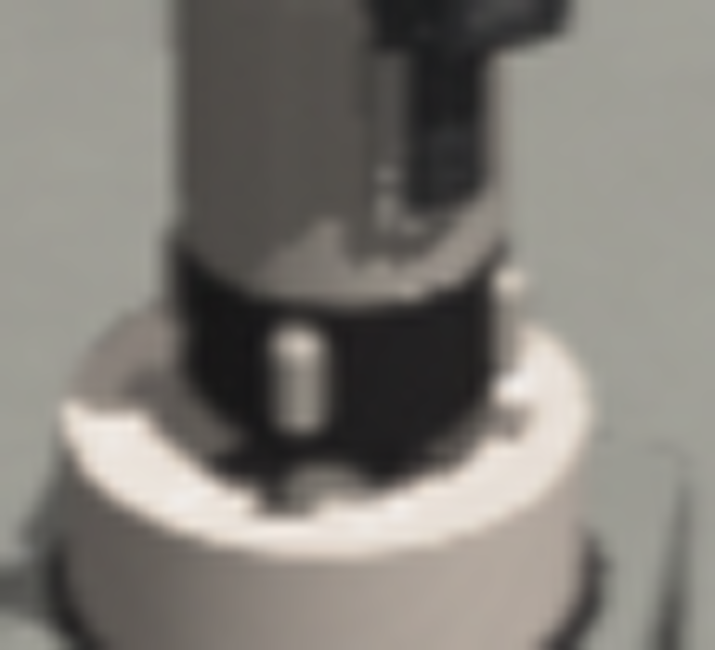

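Emit:
carry_out:
  steps:
    - [[-0.001,-0.0016,0],1]
    - [[-0.001,-0.0016,0.002],1]
    - [[-0.001,-0.0016,0.005],1]
    - [[-0.001,-0.0016,0.007],1]
    - [[-0.001,-0.0016,0.009],1]
    - [[-0.001,-0.0016,0.01],1]
    - [[-0.001,-0.0016,0.01],1]
    - [[-0.001,-0.0016,0.01],1]

```text
t: 13.83
ee_pos: [0.5186, -0.0421, 0.3281]
tool_rot: [-0.971, -2.988, 0.0]
force: [0.7, 0.3, -2.5]
grip_width: 0.0605
```

```bash
python3 - <<'E'
from h import *
plan(.5184,-.0422,.3327,54)
s=cam("scene")
crop(s,285,155,55,50,13,"pics/r2.png")
E
```

```text
t 13.83 pos [ 0.5186 -0.0421  0.3281] tilt [-1.e-04  0.e+00 -1.e+00] jaw az 53.98 w 0.0605 F [ 0.7  0.3 -2.5] M [-0.04 -0.08  0.09] j [ 0.17  0.34 -0.16  1.95  0.07  0.86  0.91]
shift mm [ 0.1 -0.2 -4.6] roll -0.02430821023310159 dist 0.005
```

View pics/r2.png

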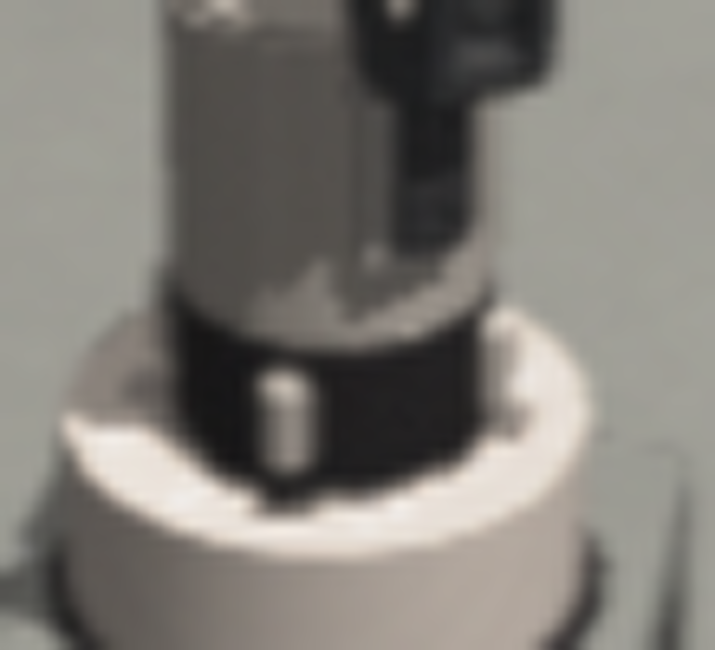

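The foot's taper is in without contact, and the front rib (288) sits over its keyway (255–310). Going down.

Emit:
carry_out:
  steps:
    - [[0,-0.0002,0.0015],0.5]
    - [[0,-0.0002,0.003],0.5]
    - [[0,-0.0002,0.0045],0.5]
    - [[0,-0.0002,0.006],0.5]
    - [[0,-0.0002,0.0075],0.5]
    - [[0,-0.0002,0.0075],0.5]

```text
t: 14.38
ee_pos: [0.519, -0.0428, 0.3206]
tool_rot: [0.983, 2.982, -0.0]
force: [3.2, -3.3, -5.3]
grip_width: 0.0606
```

```bash
python3 - <<'E'
from h import *
plan(.5184,-.0422,.3087,54)
E
```

```text
t 14.38 pos [ 0.519  -0.0428  0.3206] tilt [ 1.7e-03 -9.0e-04 -1.0e+00] jaw az 53.49 w 0.0606 F [ 3.2 -3.3 -5.3] M [-0.66 -0.99  0.38] j [ 0.16  0.35 -0.16  1.96  0.07  0.84  0.9 ]
shift mm [ 0.8  0.2 11.9] roll -0.5050366969666413 dist 0.012
```

It is 12 mm in, so the ribs are meshed, with a slight side load. Easing that and sliding on down.

Emit:
carry_out:
  steps:
    - [[-0.0006,0,0.001],-0.7]
    - [[-0.0006,0,0.003],-0.7]
    - [[-0.0006,0,0.005],-0.7]
    - [[-0.0006,0,0.007],-0.7]
    - [[-0.0006,0,0.009],-0.7]
    - [[-0.0006,0,0.009],-0.7]

```text
t: 14.88
ee_pos: [0.5197, -0.0429, 0.3133]
tool_rot: [0.962, 2.988, -0.001]
force: [0.8, -2.8, 7.3]
grip_width: 0.0608
```

```bash
python3 - <<'E'
from h import *
plan(.5184,-.0422,.3087,54)
E
```

```text
t 14.88 pos [ 0.5197 -0.0429  0.3133] tilt [ 0.0024 -0.0013 -1.    ] jaw az 54.31 w 0.0608 F [ 0.8 -2.8  7.3] M [-0.77  0.01  1.05] j [ 0.16  0.36 -0.16  1.96  0.08  0.82  0.91]
shift mm [ 1.4 -0.2  4.6] roll 0.3120522099348477 dist 0.005
```

Emit:
carry_out:
  steps:
    - [[0,0,0],-0.5]
    - [[0,0,0],-1]
    - [[0,0,0],-1]
    - [[0,0,0],-1]

```text
t: 15.22
ee_pos: [0.5196, -0.0429, 0.3126]
tool_rot: [0.939, 2.996, 0.0]
force: [0.1, -4.6, 6.4]
grip_width: 0.0607
```

```bash
python3 - <<'E'
from h import *
plan(.5184,-.0422,.3087,54)
s=cam("scene")
o,R=pose();p=o["ee_pos"]-[0,0,.2227]
crop(s,275,95,75,110,7,"pics/r3.png")
E
```

```text
t 15.22 pos [ 0.5196 -0.0429  0.3126] tilt [ 2.e-03 -6.e-04 -1.e+00] jaw az 55.18 w 0.0607 F [ 0.1 -4.6  6.4] M [-0.68 -0.19  0.41] j [ 0.17  0.36 -0.16  1.96  0.08  0.82  0.92]
shift mm [ 1.4 -0.1  3.9] roll 1.1786575779275665 dist 0.004
```

View pics/r3.png

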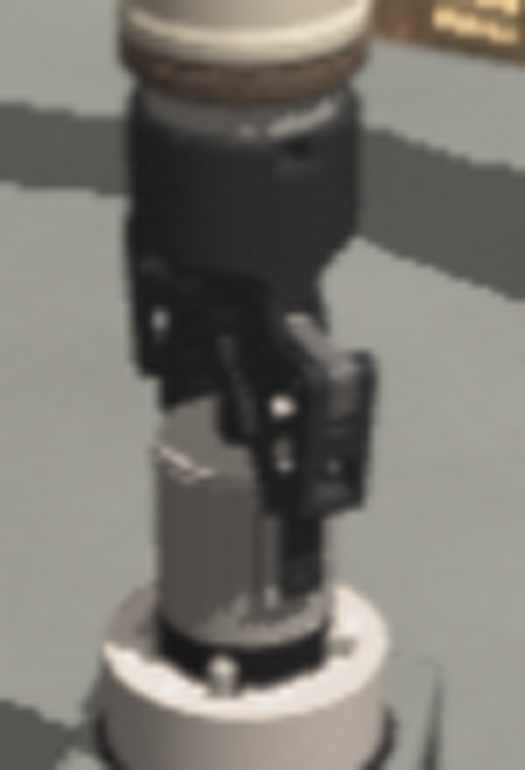

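Emit:
carry_out:
  steps:
    - [[-0.0003,-0.0004,0],-0.5]
    - [[-0.0003,-0.0004,0],-0.8]
    - [[-0.0003,-0.0004,0.001],-0.8]
    - [[-0.0003,-0.0004,0.002],-0.8]
    - [[-0.0003,-0.0004,0.003],-0.8]
    - [[-0.0003,-0.0004,0.003],-0.8]

```text
t: 15.77
ee_pos: [0.5193, -0.043, 0.3086]
tool_rot: [0.919, 3.003, 0.001]
force: [4.2, -1.8, 0.2]
grip_width: 0.0606
```

```bash
python3 - <<'E'
from h import *
plan(.5184,-.0422,.3087,54)
E
```

```text
t 15.77 pos [ 0.5193 -0.043   0.3086] tilt [ 8.e-04  2.e-04 -1.e+00] jaw az 55.97 w 0.0606 F [ 4.2 -1.8  0.2] M [-0.27 -1.07  0.16] j [ 0.17  0.37 -0.17  1.96  0.08  0.81  0.94]
shift mm [ 1.2  0.2 -0.1] roll 1.9694191101445142 dist 0.001
```

At the switch ring now. Pressing down.

Emit:
carry_out:
  steps:
    - [[-0.0003,0.0002,0.001],0]
    - [[-0.0003,0.0002,0.0025],0]
    - [[-0.0003,0.0002,0.004],0]
    - [[-0.0003,0.0002,0.0055],0]
    - [[-0.0003,0.0002,0.007],0]
    - [[-0.0003,0.0002,0.007],0]
    - [[-0.0003,0.0002,0.007],0]

```text
t: 16.35
ee_pos: [0.5196, -0.0431, 0.3026]
tool_rot: [0.919, 3.003, 0.0]
force: [0.8, -0.9, 8.4]
grip_width: 0.0607
```

```bash
python3 - <<'E'
from h import *
plan(.5184,-.0422,.3027,54)
E
```

```text
t 16.35 pos [ 0.5196 -0.0431  0.3026] tilt [ 8.e-04 -0.e+00 -1.e+00] jaw az 55.96 w 0.0607 F [ 0.8 -0.9  8.4] M [-0.23 -0.29  0.17] j [ 0.17  0.38 -0.16  1.97  0.08  0.8   0.93]
shift mm [ 1.5  0.1 -0.1] roll 1.9602006625513724 dist 0.001
```

Emit:
carry_out:
  steps:
    - [[0,0,0.001],0]
    - [[0,0,0.002],0]
    - [[0,0,0.003],0]
    - [[0,0,0.004],0]
    - [[0,0,0.004],0]
    - [[0,0,0.004],0]

```text
t: 16.85
ee_pos: [0.5199, -0.0432, 0.3023]
tool_rot: [0.92, 3.001, -0.0]
force: [-9.8, -0.4, 38.9]
grip_width: 0.0603
```

```bash
python3 - <<'E'
from h import *
plan(.5184,-.0422,.3027,54)
o,R=pose();p=o["ee_pos"]
s=cam("scene");g=(0,255,0);r=(0,0,255)
crop(s,275,105,75,100,8,"pics/f1.png")
crop(s,275,105,75,100,8,"pics/f1b.png",[(circ(p[0],p[1],.116,.031),g),(circ(.5184,-.0422,.11,.05),g),(circ(p[0],p[1],.182,.03),r),(circ(p[0],p[1],.178,.031),r)])
E
```

```text
t 16.85 pos [ 0.5199 -0.0432  0.3023] tilt [ 2.2e-03 -9.0e-04 -1.0e+00] jaw az 55.93 w 0.0603 F [-9.8 -0.4 38.9] M [-0.26  2.25  0.09] j [ 0.17  0.38 -0.16  1.97  0.09  0.8   0.93]
shift mm [ 1.8 -0.  -0.4] roll 1.9321443380599135 dist 0.002
```

View pics/f1.png

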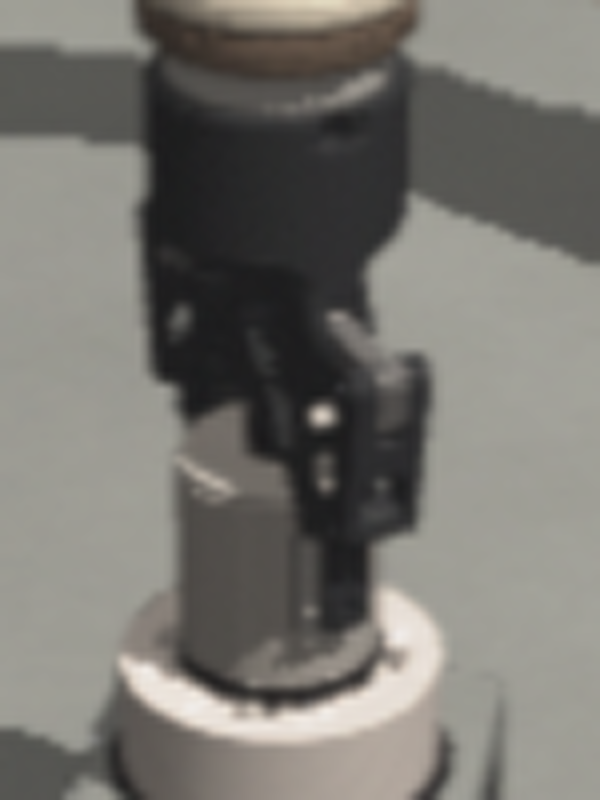

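View pics/f1b.png

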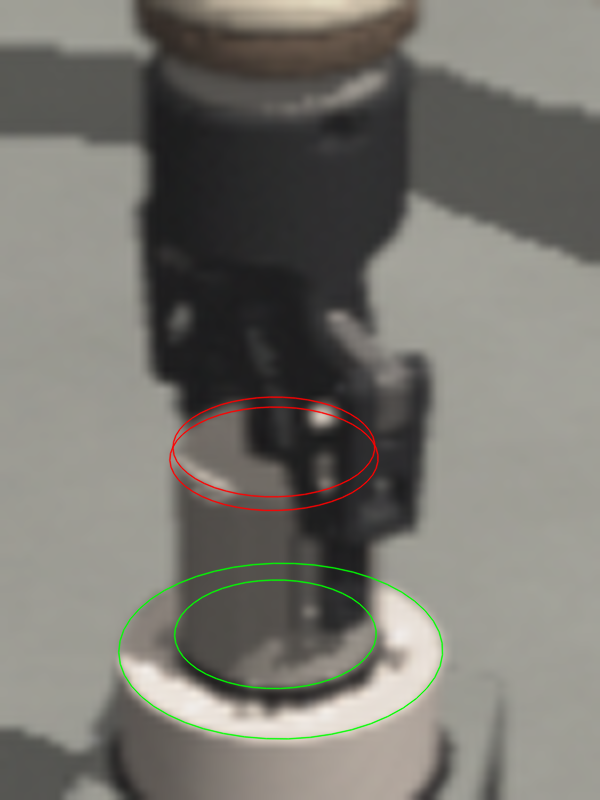

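Hard stop reached: force rose sharply to 39 N at TCP 302.3 mm (fully down was predicted at 302.7), with the rib tops level with the mouth. I'll ease the push slightly and let it settle.

Emit:
carry_out:
  steps:
    - [[0,0,-0.001],0]
    - [[0,0,-0.001],0]
    - [[0,0,-0.001],0]
    - [[0,0,-0.001],0]
    - [[0,0,-0.001],0]
    - [[0,0,-0.001],0]

```text
t: 17.4
ee_pos: [0.5198, -0.0432, 0.3023]
tool_rot: [0.919, 3.002, -0.0]
force: [-6.2, -1.0, 31.1]
grip_width: 0.0605
```

```bash
python3 - <<'E'
from h import *
plan(.5184,-.0422,.3027,54)
s=cam("scene");c=cam("top")
cv2.imwrite("pics/end_s.png",s["pixels"][:,:,::-1]);cv2.imwrite("pics/end_t.png",c["pixels"][:,:,::-1])
plan(.5184,-.0422,.3027,54)
E
```

```text
t 17.4 pos [ 0.5198 -0.0432  0.3023] tilt [ 2.e-03 -7.e-04 -1.e+00] jaw az 55.94 w 0.0605 F [-6.2 -1.  31.1] M [-0.24  1.54  0.06] j [ 0.17  0.38 -0.16  1.97  0.09  0.8   0.93]
shift mm [ 1.7  0.  -0.4] roll 1.9440323546442642 dist 0.002
t 17.5 pos [ 0.5198 -0.0432  0.3023] tilt [ 2.e-03 -7.e-04 -1.e+00] jaw az 55.94 w 0.0606 F [-7.1 -1.6 30.9] M [-0.26  1.58  0.02] j [ 0.17  0.38 -0.16  1.97  0.09  0.8   0.93]
shift mm [ 1.7 -0.  -0.4] roll 1.9418699654091398 dist 0.002
```

View pics/end_s.png

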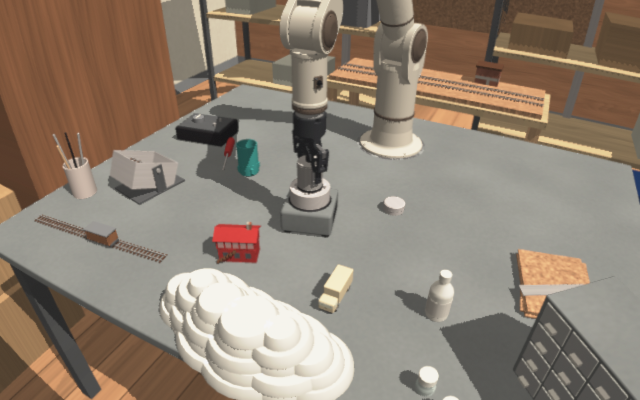

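View pics/end_t.png

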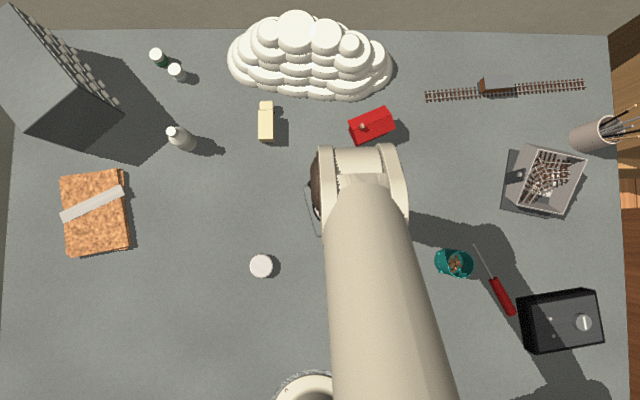

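The cup (310,180) is in the mill held down at a steady 31 N. The lorry, cabin, tin (395,206), bottle (440,295) and turquoise cup are all where they started; the lamp hut is hidden behind the arm. Handing in.

```bash
python3 -c "
from rig import arm
print(arm.close_job())"
```

```text
the job is handed in; nothing more can be done
None
```

I put the lid on the cup and let go of it, then carried the cup to the mill and turned it until its ribs meshed with the keyways. I slid it home, pressed it down to the stop, and handed the job in at about 17.5 s while still holding it.

**Last checks**
- **Lid:** it met the rim at exactly the seated height. In the scene image its flange matched the level, seated outline. The gripper hides most of it in the last pictures, but what shows still looked seated.
- **Press:** the cup is against a hard stop. The tool stopped at 302.3 mm, against 302.7 mm predicted for fully down. It held a steady 31 N push, where the spring needs 12 N, and the rib tops were level with the socket mouth.
- **Bystanders:** the signal cabin, lorry, pin tin, glue bottle and turquoise cup look unmoved. The lamp hut was hidden behind the arm, so I could not check it, though nothing was moved near it.

**What disagreed**
- **Rib angle:** my first estimate was about 5° off. I corrected it from the scene camera before inserting the cup.
- **Sliding in:** the cup briefly rubbed in the keyways, with about 10 N of resistance, until I turned it about 2° and eased it sideways. A side load of about 7 N remained at the end.

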